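# Load the rotary lens-curing station and start the cure

### The job

Take the finished lamp that is still in the curing station's turntable out through the front opening and stand it upright in the foam-lined case. Press the lens of every new lamp on the bench fully home and stand each of these lamps upright in a nest of its own on the turntable, turning the table by the bar grip on top to bring the nest you want to the opening. When all are in, turn the blank shield squarely to the opening to close it, only then press the start button fully and let go, and leave the other things on the bench alone.

Things in the scene. Friction and masses are not known exactly. Their poses are not given: they have to be found in the camera images.
- lamp1_mid (a point): new lamp 1 (present in some runs only; two or three of the new lamps are there): upright round finned black housing with an aluminium collar, 56 mm diameter, 60 mm tall without its lens, about 0.3 kg, starting upright on the bench; this point is on its axis, 30 mm above its underside, z up along its axis
- lens1 (a joint): how far new lamp 1's lens has been pushed down, in m: 0 = 8 mm proud (its top 74 mm above the lamp's underside), 0.008 = fully home, its rim on the collar (top at 66 mm). It is a clear round lens, 52 mm diameter and 6 mm thick, in the top of the housing, starting 5 to 8 mm proud (its black seal shows). The seal resists with about 8 N all the way; it stays where it is left and stops hard when home
- lamp2_mid (a point): new lamp 2 (present in some runs only; two or three of the new lamps are there): upright round finned black housing with an aluminium collar, 56 mm diameter, 60 mm tall without its lens, about 0.3 kg, starting upright on the bench; this point is on its axis, 30 mm above its underside, z up along its axis
- lens2 (a joint): how far new lamp 2's lens has been pushed down, in m: 0 = 8 mm proud (its top 74 mm above the lamp's underside), 0.008 = fully home, its rim on the collar (top at 66 mm). It is a clear round lens, 52 mm diameter and 6 mm thick, in the top of the housing, starting 5 to 8 mm proud (its black seal shows). The seal resists with about 8 N all the way; it stays where it is left and stops hard when home
- lamp3_mid (a point): new lamp 3 (present in some runs only; two or three of the new lamps are there): upright round finned black housing with an aluminium collar, 56 mm diameter, 60 mm tall without its lens, about 0.3 kg, starting upright on the bench; this point is on its axis, 30 mm above its underside, z up along its axis
- lens3 (a joint): how far new lamp 3's lens has been pushed down, in m: 0 = 8 mm proud (its top 74 mm above the lamp's underside), 0.008 = fully home, its rim on the collar (top at 66 mm). It is a clear round lens, 52 mm diameter and 6 mm thick, in the top of the housing, starting 5 to 8 mm proud (its black seal shows). The seal resists with about 8 N all the way; it stays where it is left and stops hard when home
- done1_mid (a point): finished lamp (exactly one of done1, done2, done3 is present, at the start in nest_a): the same lamp with its lens already fixed home, 56 mm diameter, 66 mm tall, about 0.3 kg; this point is on its axis, 33 mm above its underside
- done2_mid (a point): finished lamp (exactly one of done1, done2, done3 is present, at the start in nest_b): the same lamp with its lens already fixed home, 56 mm diameter, 66 mm tall, about 0.3 kg; this point is on its axis, 33 mm above its underside
- done3_mid (a point): finished lamp (exactly one of done1, done2, done3 is present, at the start in nest_c): the same lamp with its lens already fixed home, 56 mm diameter, 66 mm tall, about 0.3 kg; this point is on its axis, 33 mm above its underside
- nest_a (a point): a nest on the turntable: centre of a rubber pad on the disc's top face (60 mm above the bench), between four round-topped dowels 15 mm tall and 10 mm thick, set at 45 degrees to the radius, that leave 3 mm clear all round a lamp; 95 mm from the turntable's axis, in the disc's -y direction. An upright lamp standing on the disc there is fully in the nest
- nest_b (a point): a nest on the turntable: centre of a rubber pad on the disc's top face (60 mm above the bench), between four round-topped dowels 15 mm tall and 10 mm thick, set at 45 degrees to the radius, that leave 3 mm clear all round a lamp; 95 mm from the turntable's axis, in the disc's +x direction. An upright lamp standing on the disc there is fully in the nest
- nest_c (a point): a nest on the turntable: centre of a rubber pad on the disc's top face (60 mm above the bench), between four round-topped dowels 15 mm tall and 10 mm thick, set at 45 degrees to the radius, that leave 3 mm clear all round a lamp; 95 mm from the turntable's axis, in the disc's +y direction. An upright lamp standing on the disc there is fully in the nest
- shield (a point): the middle of the blank grey sheet-metal shield (a closed box, 74 mm tall, 140 mm wide) that takes the fourth place on the turntable, given on the disc's top face 95 mm from the axis, in the disc's -x direction, a quarter turn from nest_a and nest_c and opposite nest_b
- opening (a point): middle of the front opening of the fixed amber guard, on the disc's top face, 95 mm from the disc's axis: only here is a nest reached from above. -x points out, y across, z up. Opening 154 mm wide, from 63 mm inwards to past the front; the rest of the disc is under a roof (top 144 mm above the bench, a box on its rear to 172 mm) and walls, 300 x 300 mm about the disc's axis
- knob (a point): middle of the turntable's black bar grip, on the axis above the guard's roof, 172 mm above the bench: 60 mm long (its x axis, the disc's x), 16 mm thick (y), 36 mm tall (z, from 154 to 190 mm above the bench); turns with the disc, freely either way for nearly two turns from the start, needs about 0.15 N m, stays where it is left, no click stops
- start_top (a point): centre of the top of the round steel start push button (28 mm diameter) on the grey control post at the station's front right corner, 136 mm above the bench; travel 6 mm straight down, about 5 N fully down, springs back
- start (a joint): travel of the start button, m: 0 = out, 0.006 = fully pressed; it counts as pressed from 0.004
- case_floor (a point): centre of the grey foam floor of the open black case, 30 mm above the bench; inside 180 x 180 mm (x, y), walls 10 mm thick with their rim 55 mm above the bench, lid hinged open on its -y side
- spool: bystander: black cable reel, 100 mm diameter, 70 mm tall; origin under its centre
- meter: bystander: black hand-held meter lying flat, 150 x 75 x 34 mm; origin under its centre
- cleaner: bystander: white bottle, 54 mm diameter, 150 mm tall; origin under its centre
- driver: bystander: screwdriver with a black handle lying on the bench; origin under its middle

How it is judged:
On the way, in this order (a step that is already met when the one before it is completed fails the run):
1. the finished lamp stands in the case, every new lamp stands in a nest with its lens home, and the shield closes the opening (((horizontal distance between lamp1_mid and nest_a below 0.01 m and height (world z) of lamp1_mid below 0.096 m and angle between lamp1_mid's own z axis and vertical below 0.08 rad) or (horizontal distance between lamp1_mid and nest_b below 0.01 m and height (world z) of lamp1_mid below 0.096 m and angle between lamp1_mid's own z axis and vertical below 0.08 rad) or (horizontal distance between lamp1_mid and nest_c below 0.01 m and height (world z) of lamp1_mid below 0.096 m and angle between lamp1_mid's own z axis and vertical below 0.08 rad)) and ((horizontal distance between lamp2_mid and nest_a below 0.01 m and height (world z) of lamp2_mid below 0.096 m and angle between lamp2_mid's own z axis and vertical below 0.08 rad) or (horizontal distance between lamp2_mid and nest_b below 0.01 m and height (world z) of lamp2_mid below 0.096 m and angle between lamp2_mid's own z axis and vertical below 0.08 rad) or (horizontal distance between lamp2_mid and nest_c below 0.01 m and height (world z) of lamp2_mid below 0.096 m and angle between lamp2_mid's own z axis and vertical below 0.08 rad)) and ((horizontal distance between lamp3_mid and nest_a below 0.01 m and height (world z) of lamp3_mid below 0.096 m and angle between lamp3_mid's own z axis and vertical below 0.08 rad) or (horizontal distance between lamp3_mid and nest_b below 0.01 m and height (world z) of lamp3_mid below 0.096 m and angle between lamp3_mid's own z axis and vertical below 0.08 rad) or (horizontal distance between lamp3_mid and nest_c below 0.01 m and height (world z) of lamp3_mid below 0.096 m and angle between lamp3_mid's own z axis and vertical below 0.08 rad)) and value of joint each of lens1, lens2, lens3 above 0.0062 m and x of done1_mid in the frame of case_floor between -0.075 and 0.075 m and y of done1_mid in the frame of case_floor between -0.075 and 0.075 m and z of each of done1_mid, done2_mid, done3_mid in the frame of case_floor below 0.045 m and angle between each of done1_mid, done2_mid, done3_mid's own z axis and vertical below 0.15 rad and x of done2_mid in the frame of case_floor between -0.075 and 0.075 m and y of done2_mid in the frame of case_floor between -0.075 and 0.075 m and x of done3_mid in the frame of case_floor between -0.075 and 0.075 m and y of done3_mid in the frame of case_floor between -0.075 and 0.075 m and horizontal distance between shield and opening below 0.012 m), for 0.2 s.
2. the start button is pressed (value of joint start above 0.004 m), for 0.05 s.
At the end, for the whole second after the job is handed in: Finished lamp upright in the case, within 75 mm of its middle in x and y; each new lamp upright within 10 mm of a nest centre, at most 6 mm off the disc, lens within 1.8 mm of home; shield within 12 mm of the opening; button pressed after that, out again; all at rest (all of step 1 and value of joint start below 0.002 m and linear speed of each of lamp1, lamp2, lamp3, done1, done2, done3 below 0.03 m/s); the robot touches nothing.
It fails at once if the start button is pressed while the shield does not close the opening (value of joint start above 0.003 m and horizontal distance between shield and opening above 0.018 m).
It fails at once if a bystander (reel, meter, bottle, screwdriver) is displaced by more than 30 mm (distance of any of spool, meter, cleaner, driver from where it was at the start of the episode above 0.03 m).
Of done1, done2, done3 only 1 to 1 are there at a start; the rules pass over those that are not, and their reading is None.
Of lamp1, lamp2, lamp3 only 2 to 3 are there at a start; the rules pass over those that are not, and their reading is None.
At some moment in a run one of lamp1, lamp2, lamp3 may be knocked a few centimetres aside while the robot is not near it.
It also fails if it takes over 210 s, if anything falls off the work surface, if the arm or the gripper's body presses on something with over 40 N, if the wrist force passes 120 N, or if a joint passes its speed limit or range.

### The arm

A 7-joint arm with a two-finger parallel gripper is mounted at the origin on the work surface. World frame = base frame: x ahead of the robot, y to its left, z up, the work surface at z = 0. Lengths are in m, angles in rad, forces in N, time in s.
With the tool pointing down it reaches from about 0.35 to 0.9 m from the base axis. Payload 8.1 kg.
Tool frame: the origin (TCP) lies at the very end of the fingers, on their centre line; the grasp point (between the pads) lies 19 mm behind it (arm.grip_depth is the distance from the TCP to the grasp point, in m); x points along the fingers, z is the direction in which the jaws open and shut, and the axes are right-handed (so a half turn about x gives the same grasp; the last joint's range is limited). The gripper opens to 92 mm and grips with 3 to 60 N. Pads are 19 mm wide; open, the fingers measure 130 mm over their backs; the gripper's body (75 mm by 190 mm) begins 47 mm behind the grasp point.
Start: joints at [-1.292, 0.434, 0.025, 1.573, -0.012, 1.134, -0.075], TCP at [0.233, 0.58, 0.193] pointing down, gripper open.
Joint ranges: [-2.62, 2.62], [-0.44, 2.09], [-1.27, 1.32], [0.08, 2.57], [-1.32, 4.46], [0.12, 2], [-2.74, 2.74]. Speed limits (rad/s): [2.22, 2.22, 3.01, 3.01, 3.14, 3.14, 3.14].

### API

Orientations are given as a rotation vector (axis times angle).
In Python, from cell import status, cams, arm gives the robot as it stands. The module is installed in compiled form; this text tells all that it offers.
- The arm moves only by the tool step_arm, never from a script. Its argument "rows" is a list of rows, each a list of 7 numbers: the gripper command: -1 is fully open, 1 is shut, values between are in proportion, then the shift along the tool's x, y, z as a fraction of full scale, then the turn, a rotation vector about the tool's x, y, z as a fraction of full scale. In form: [[grip, x, y, z, rx, ry, rz], ...]. A call has 1 to 12 rows; each row is the pose to reach, as a shift and turn from the pose commanded when the call began, along the tool's axes at that moment; what a row does not reach only later rows make up. Full scale, the value 1, is 80 cm for a shift and 60 degrees for a turn. A row lasts 1/12 s, in which the tool goes at most 41.7 mm and 7.16 degrees, less where a joint would pass 70% of its speed; a pose out of reach is approached as far as the arm can. A call with a number of a shift or a turn outside -1 to 1 is refused whole. A call with a gripper value outside its range is refused whole. The fingers move at their own pace and stop on an object; "newtons" is the grip in N (left out, the last holds). Time passes only in rows, so rows that repeat a pose let the fingers close. It gives the time, the measured TCP pose, the force and the opening at its end, in the units of the state.
- status.observe(): the state, without advancing time (a new reading comes with each control period).
- cams.get_image(name): name is "scene" or "top"; returns a dict with "pixels" (400x640x3 uint8, red, green, blue), "range_z" (400x640 float32, m along the optical axis (not along the pixel's ray), 0 where there is no reading), "camera_matrix" (3x3 intrinsics, pixels), "eye" and "attitude" of the camera in the world. Camera axes: x right, y down, z forward; pixel columns grow to the right and rows downward; lengths in m; the calibration is good to about 2 mm. A picture is of the moment at which its call begins.
- arm.sign_off(): hands the job in, once; it reports no verdict.
The state is a dict: "clock": time; "joints": joint angles; "dq": joint speeds; "joint_efforts": joint torques, N m; "position": TCP position; "ee_rot": TCP orientation; "force": force on the tool from outside, world axes, zero at the start; "ft_torque": the same for the moment, N m; "width": opening from 0.0 (shut) to 1.0 (fully open).
Only numpy, scipy, OpenCV 4.12 (cv2) and the standard library are available. Lean on these libraries where they do the work, as an engineer would, in place of code of your own. Each camera call takes 0.05 s, during which the arm holds its last target.

## Working session

There is one attempt and no reset: what is moved stays moved. The work goes in short steps, Python scripts to look and compute and a tool call to move; the robot and the scene stay as the last step left them, time stands still between calls to the robot, and variables do not carry over. Pictures are saved under pics/ and viewed, and the job is handed in when it is done.

Besides the shell and the picture viewer there is one more tool, called after "Emit:" by a JSON object that holds its "fn" and its "kwargs", one argument or row to a line. step_arm: Moves the arm, as the interface text tells. Its arguments: {"type":"object","properties":{"rows":{"type":"array","items":{"type":"array","items":{"type":"number"}}},"newtons":{"type":"number"}},"required":["rows"]}

```bash
mkdir -p pics
python3 - <<'E'
from cell import status,cams,arm
import cv2,numpy as np
print(status.observe())
for n in("scene","top"):
    d=cams.get_image(n); cv2.imwrite(f"pics/{n}0.png",d["pixels"][:,:,::-1]); np.savez(f"{n}0.npz",**{k:d[k] for k in d})
    print(n,d["camera_matrix"],d["eye"],d["attitude"])
print(arm.grip_depth)
E
```

```text
{'clock': 0.0, 'joints': array([-1.29159826,  0.43521018,  0.02496914,  1.57410165, -0.01157444,
        1.13403268, -0.07506311]), 'dq': array([ 0.00137612, -0.0007042 ,  0.00180674,  0.00074347, -0.00135995,
       -0.00120556,  0.00019294]), 'joint_efforts': array([ 1.91792526e-03, -6.67863679e+01,  9.86019820e-01, -3.14459789e+01,
       -6.03620592e-02,  4.28409234e-02,  1.50014048e-04]), 'position': array([0.23271775, 0.57943284, 0.1926512 ]), 'ee_rot': array([-0.92452813,  1.36724245,  0.92282395]), 'force': array([ 0.54122675, -0.15088503,  0.24919563]), 'ft_torque': array([-0.02460531, -0.05083652,  0.01075125]), 'width': 1.0032115375716246}
scene [[378.11714195   0.         318.76778355]
 [  0.         378.11714195 205.7934067 ]
 [  0.           0.           1.        ]] [1.23172357 0.28776201 0.97541655] [-1.44288953 -2.17474956  0.83072202]
top [[492.38872236   0.         317.44469134]
 [  0.         492.38872236 191.15765624]
 [  0.           0.           1.        ]] [ 0.44351733 -0.0369425   1.39093708] [-2.14884552  2.21179516 -0.05092971]
0.0188
```

View pics/scene0.png

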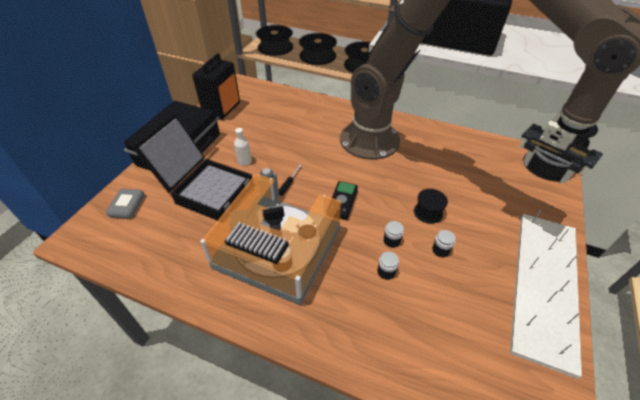

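View pics/top0.png

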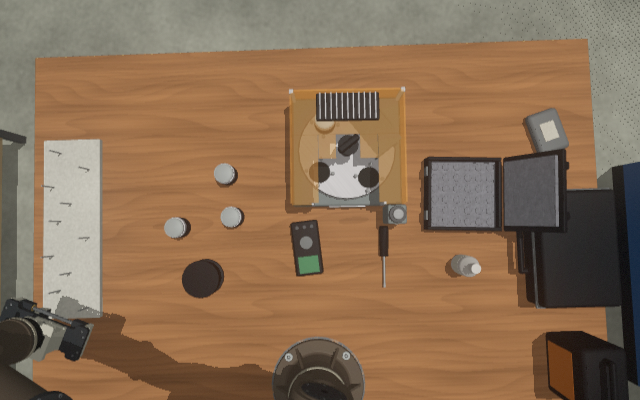

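The scene shows three new lamps: top-camera pixels (224,174), (231,217) and (176,228). The station is around (348,148), the case at (462,193) and the button at (397,214). Next I'll measure these.

```bash
cat > h.py <<'E'
import numpy as np,cv2
from scipy.spatial.transform import Rotation as R
def cloud(d):
    K=d["camera_matrix"];z=d["range_z"];v,u=np.mgrid[:z.shape[0],:z.shape[1]]
    p=np.stack([(u-K[0,2])/K[0,0]*z,(v-K[1,2])/K[1,1]*z,z],-1)
    return p@R.from_rotvec(d["attitude"]).as_matrix().T+d["eye"]
def proj(d,P):
    p=(np.atleast_2d(P)-d["eye"])@R.from_rotvec(d["attitude"]).as_matrix()
    K=d["camera_matrix"];return np.stack([p[:,0]/p[:,2]*K[0,0]+K[0,2],p[:,1]/p[:,2]*K[1,1]+K[1,2]],1)
def pix(d,u,v,h):
    K=d["camera_matrix"];r=R.from_rotvec(d["attitude"]).as_matrix()@np.array([(u-K[0,2])/K[0,0],(v-K[1,2])/K[1,1],1])
    return d["eye"]+r*(h-d["eye"][2])/r[2]
def circ(d,u,v,w,lo,hi):
    c=cloud(d)[v-w:v+w+1,u-w:u+w+1].reshape(-1,3);m=(c[:,2]>lo)&(c[:,2]<hi);q=c[m]
    (x,y),r=cv2.minEnclosingCircle(q[:,:2].astype(np.float32)); return len(q),q.mean(0),q[:,2].max(),(x,y,r)
E
python3 - <<'E'
from h import *
d=dict(np.load("top0.npz"))
for u,v in((224,174),(231,217),(176,228)): print(u,v,circ(d,u,v,20,.055,.1), np.median(cloud(d)[v-3:v+4,u-3:u+4,2]))
print("reel",circ(d,202,278,30,.05,.1))
print("btn",circ(d,397,214,12,.13,.15))
c=cloud(d)
print("base",pix(d,318,385,0))
for n,u,v in(("cfloor",462,193),("knob",348,145),("rimL",426,193),("rimR",497,193),("rimT",462,159),("rimB",462,229),("bench",450,330),("roof",300,150),("hatchfin",348,105),("roofcorner",291,92),("rc2",404,90),("rc3",405,204),("rc4",291,204),("shield",345,182),("discpos",330,190),("lampL",319,173),("R",369,177),("meter",306,245),("lid",535,190)):
    print(n,c[v,u].round(4))
im=d["pixels"][:,:,::-1]
cv2.imwrite("pics/z1.png",cv2.resize(im[75:245,270:440],(800,800))[:600])
cv2.imwrite("pics/z1.png",cv2.resize(im[80:220,275:425],None,fx=4.2,fy=4.2,interpolation=cv2.INTER_CUBIC))
s=dict(np.load("scene0.npz"))
cv2.imwrite("pics/z2.png",cv2.resize(s["pixels"][160:300,200:350,::-1],None,fx=4.2,fy=4.2,interpolation=cv2.INTER_CUBIC))
E
```

```text
224 174 (324, array([0.58445   , 0.23728344, 0.06849427]), np.float64(0.07824744183192966), (0.584494948387146, 0.23860271275043488, 0.027800045907497406)) 0.0707946133443369
231 217 (323, array([0.46650722, 0.22095313, 0.06864792]), np.float64(0.07810734625297155), (0.46665799617767334, 0.2230701744556427, 0.027859272435307503)) 0.07036098059842089
176 228 (339, array([0.44202746, 0.37219717, 0.07004534]), np.float64(0.08096509778075656), (0.4413173496723175, 0.3733317255973816, 0.027906570583581924)) 0.07302708931955215
reel (1093, array([0.30210706, 0.30480852, 0.06921577]), np.float64(0.07738023764211666), (0.30210503935813904, 0.3059641718864441, 0.05080336332321167))
btn (185, array([ 0.46702083, -0.21670459,  0.13692868]), np.float64(0.14539633118240114), (0.4706917107105255, -0.21147862076759338, 0.0319000743329525))
base [-0.00331844 -0.00056041  0.        ]
cfloor [ 0.5142 -0.4125  0.0304]
knob [ 0.6315 -0.0954  0.1933]
rimL [ 0.5167 -0.3123  0.038 ]
rimR [ 0.5106 -0.5033  0.0448]
rimT [ 0.6051 -0.4096  0.0567]
rimB [ 0.4159 -0.4019  0.0523]
bench [ 0.1382 -0.369   0.0045]
roof [0.6305 0.0251 0.1422]
hatchfin [ 0.7385 -0.1002  0.1613]
roofcorner [0.7805 0.0441 0.1468]
rc2 [ 0.7771 -0.2459  0.1431]
rc3 [ 0.4896 -0.2604 -0.004 ]
rc4 [0.4986 0.0613 0.0045]
shield [ 0.5516 -0.0905  0.0613]
discpos [ 0.5311 -0.0492  0.0619]
lampL [ 0.5785 -0.0208  0.0588]
R [ 0.5634 -0.156   0.0592]
meter [0.3838 0.0207 0.0375]
lid [ 0.5096 -0.5573  0.1605]
```

View pics/z1.png

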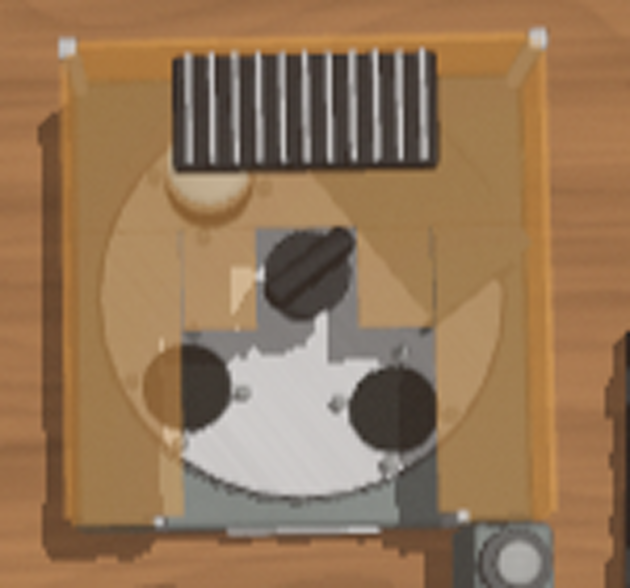

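View pics/z2.png

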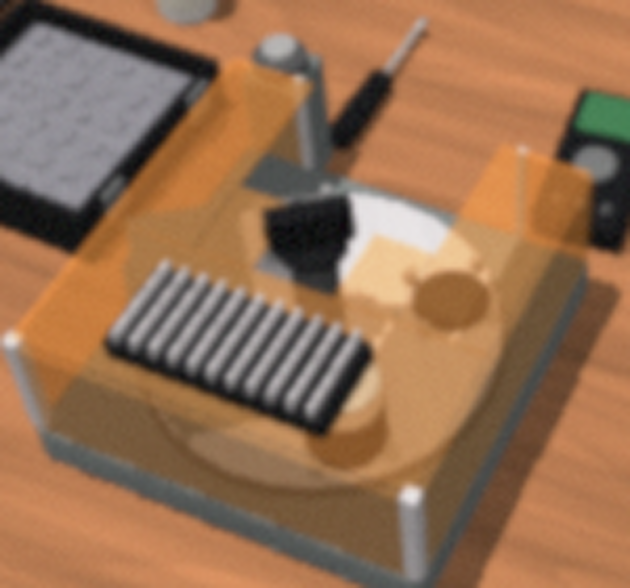

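Reading: the finished lamp is at the back left of the disc (zoom 210,190) and the empty pads are front left (187,388) and front right (393,408). The shield is back right, so this is done1 in nest_a. Turning CCW from c brings b, then a, then the shield to the opening. Next I'll measure the axis and the angles.

Run:
```python
from h import *
d=dict(np.load("top0.npz")); c=cloud(d)
sub=np.zeros(c.shape[:2],bool); sub[80:215,280:415]=1
m=sub&(c[...,2]>.134)&(c[...,2]<.152)&(c[...,0]>.47)
mm=cv2.morphologyEx(m.astype(np.uint8),cv2.MORPH_OPEN,np.ones((3,3)))>0
q=c[mm][:,:2]; (cx,cy),wh,a=cv2.minAreaRect(q.astype(np.float32)); print("roof",cx,cy,wh,a, np.percentile(q,[.5,99.5],axis=0))
m=sub&(c[...,2]>.183)&(c[...,2]<.21); q=c[m]; print("knob",len(q),q.mean(0),cv2.minAreaRect(q[:,:2].astype(np.float32)))
for w in ("bar",):
    x=q[:,:2]-q[:,:2].mean(0);u,s,vt=np.linalg.svd(x,full_matrices=0);print(s,vt[0],np.degrees(np.arctan2(vt[0,1],vt[0,0])))
# pads: dark disc pts at z .06
g=d["pixels"].max(2)
for n,(x0,y0) in (("b",(187,388)),("c",(393,408)),("done",(210,175))):
    u,v=275+x0/4.2,80+y0/4.2; print(n,pix(d,u,v,.061 if n!="done" else .126))
print("btn pix",pix(d,275+518/4.2,80+562/4.2,.136))
for n,p in (("opL",(182,520)),("opR",(437,520)),("opinL",(182,330)),("opinR",(437,330))):
    print(n,pix(d,275+p[0]/4.2,80+p[1]/4.2,.144))
# case
m=np.zeros_like(sub);m[150:240,420:500]=1
k=m&(c[...,2]>.022)&(c[...,2]<.038);q=c[cv2.erode(k.astype(np.uint8),np.ones((3,3)))>0];print("floor",q.mean(0),cv2.minAreaRect(q[:,:2].astype(np.float32)))
L=c[150:240,495:570].reshape(-1,3)
for y in (-.49,-.5,-.51,-.52,-.54): s=L[abs(L[:,1]-y)<.005]; print("lid",y,np.percentile(s[:,2],[5,50,95]))
print(R.from_rotvec([-0.92452813,  1.36724245,  0.92282395]).as_matrix().round(3))
```

```text
roof 0.6389045715332031 -0.09690360724925995 (0.29867297410964966, 0.29869502782821655) 89.11316680908203 [[ 0.49138493 -0.24503404]
 [ 0.7864115   0.05163926]]
knob 153 [ 0.63732159 -0.09628841  0.18855738] ((0.6374853849411011, -0.0960746556520462), (0.01587718538939953, 0.0592404380440712), 37.70025634765625)
[0.21206981 0.05678046] [-0.61334223  0.78981726] 127.83156247908222
b [ 0.57987332 -0.02228233  0.061     ]
c [ 0.56292982 -0.15462258  0.061     ]
done [ 0.70503494 -0.04099507  0.126     ]
btn pix [ 0.46052702 -0.2201341   0.136     ]
opL [ 0.49149845 -0.01789782  0.144     ]
opR [ 0.48705005 -0.17134482  0.144     ]
opinL [ 0.60679385 -0.02117379  0.144     ]
opinR [ 0.60206011 -0.17551439  0.144     ]
floor [ 0.51133927 -0.41551732  0.02972964] ((0.5121452808380127, -0.4162547290325165), (0.17457883059978485, 0.17577888071537018), 87.46826171875)
lid -0.49 [0.05211737 0.05423203 0.05625657]
lid -0.5 [0.02833794 0.04682545 0.05717741]
lid -0.51 [0.00072787 0.05507842 0.07915364]
lid -0.52 [0.0006545  0.08201268 0.09984261]
lid -0.54 [-0.00185701  0.12343185  0.14000077]
[[-0.    -0.928  0.373]
 [-0.002  0.373  0.928]
 [-1.    -0.    -0.002]]
```

```bash
cat > go.py <<'E'
import sys
from h import *
from cell import status
s=status.observe(); Rm=R.from_rotvec(s["ee_rot"]).as_matrix()
x,y,z,j=map(float,sys.argv[1:5])   # target TCP, jaw angle deg
a=np.radians(j); Z=np.array([np.cos(a),np.sin(a),0]);X=np.array([0,0,-1.]);T=np.stack([X,np.cross(Z,X),Z],1)
sh=Rm.T@(np.array([x,y,z])-s["position"]); rv=R.from_matrix(Rm.T@T).as_rotvec(degrees=True)
print("t",round(s["clock"],2),"pos",s["position"].round(4),"jaw",np.degrees(np.arctan2(Rm[1,2],Rm[0,2])).round(2),"F",s["force"].round(1),"w",round(s["width"],3),"j",s["joints"].round(2))
print("shift",(sh/.8).round(4),"turn",(rv/60).round(4),"rows",np.ceil(max(np.linalg.norm(sh)/.0417,np.linalg.norm(rv)/7.16)))
E
python3 go.py .4415 .3728 .11 90
```

```text
t 0.1 pos [0.2327 0.5795 0.1927] jaw 68.12 F [ 0.5 -0.4 -0.2] w 1.0 j [-1.29  0.44  0.02  1.57 -0.01  1.13 -0.08]
shift [ 0.1037 -0.3384 -0.1424] turn [-3.647e-01 -1.400e-03 -1.000e-04] rows 8.0
```

Emit:
{"fn": "step_arm", "kwargs": {
  "rows": [
    [1,0.1037,-0.3384,-0.1424,-0.3647,-0.0014,0],
    [1,0.1037,-0.3384,-0.1424,-0.3647,-0.0014,0],
    [1,0.1037,-0.3384,-0.1424,-0.3647,-0.0014,0],
    [1,0.1037,-0.3384,-0.1424,-0.3647,-0.0014,0],
    [1,0.1037,-0.3384,-0.1424,-0.3647,-0.0014,0],
    [1,0.1037,-0.3384,-0.1424,-0.3647,-0.0014,0],
    [1,0.1037,-0.3384,-0.1424,-0.3647,-0.0014,0],
    [1,0.1037,-0.3384,-0.1424,-0.3647,-0.0014,0],
    [1,0.1037,-0.3384,-0.1424,-0.3647,-0.0014,0],
    [1,0.1037,-0.3384,-0.1424,-0.3647,-0.0014,0],
    [1,0.1037,-0.3384,-0.1424,-0.3647,-0.0014,0]
  ],
  "newtons": 30
}}

```text
clock: 1.02
position: [0.4406, 0.3747, 0.1105]
ee_rot: [-1.208, 1.207, 1.212]
force: [-0.6, 1.7, -0.5]
width: 0.252
```

```bash
python3 go.py .4415 .3728 .068 90
```

```text
t 1.02 pos [0.4406 0.3747 0.1105] jaw 90.08 F [-0.6  1.7 -0.5] w 0.252 j [-0.79  0.44 -0.01  1.79  0.    0.91  0.78]
shift [ 0.0532 -0.0012 -0.0025] turn [ 0.0014  0.0021 -0.0004] rows 2.0
```

Emit:
{"fn": "step_arm", "kwargs": {
  "rows": [
    [1,0.03,-0.0012,-0.0015,0,0,0],
    [1,0.03,-0.0012,-0.0015,0,0,0],
    [1,0.03,-0.0012,-0.0015,0,0,0],
    [1,0.042,-0.0012,-0.0015,0,0,0],
    [1,0.048,-0.0012,-0.0015,0,0,0],
    [1,0.053,-0.0012,-0.0015,0,0,0],
    [1,0.056,-0.0012,-0.0015,0,0,0],
    [1,0.058,-0.0012,-0.0015,0,0,0],
    [1,0.058,-0.0012,-0.0015,0,0,0]
  ]
}}

```text
clock: 1.77
position: [0.4426, 0.3722, 0.0638]
ee_rot: [-1.208, 1.208, 1.21]
force: [-0.8, -0.8, -0.2]
width: 0.006
```

```bash
cat > look.py <<'E'
import sys
from h import *
from cell import cams
n,tag=sys.argv[1:3]; d=cams.get_image(n); np.savez(f"{tag}.npz",**d)
im=d["pixels"][:,:,::-1]
if len(sys.argv)>3:
    x0,y0,x1,y1=map(int,sys.argv[3:7]); f=min(800/(x1-x0),600/(y1-y0)); im=cv2.resize(im[y0:y1,x0:x1],None,fx=f,fy=f,interpolation=cv2.INTER_CUBIC);print("scale",f)
cv2.imwrite(f"pics/{tag}.png",im)
E
python3 look.py scene s1 340 120 520 300; python3 look.py top t1 ; python3 go.py .4415 .3728 .068 90
```

```text
scale 3.3333333333333335
t 1.87 pos [0.4428 0.3723 0.0642] jaw 90.0 F [-0.1 -0.2 -0.8] w 0.008 j [-0.79  0.5  -0.01  1.83  0.    0.81  0.78]
shift [-0.0047  0.0016  0.0006] turn [-0.      0.0016  0.0005] rows 1.0
```

View pics/s1.png

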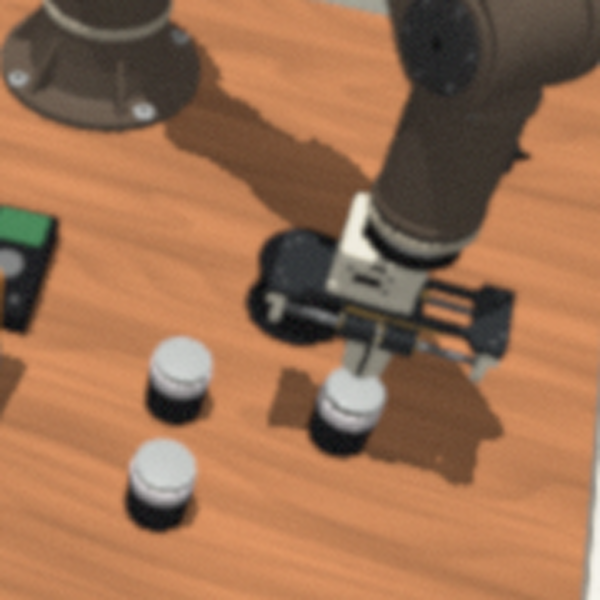

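View pics/t1.png

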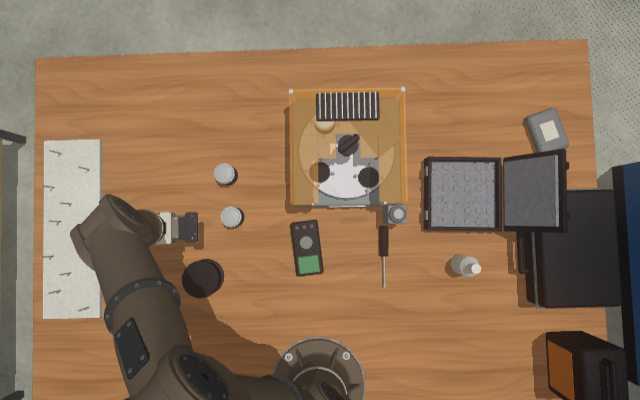

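Emit:
{"fn": "step_arm", "kwargs": {
  "rows": [
    [1,0.002,0,0,0,0,0],
    [1,0.004,0,0,0,0,0],
    [1,0.004,0,0,0,0,0]
  ]
}}

```text
clock: 2.12
position: [0.4426, 0.3722, 0.0607]
ee_rot: [-1.208, 1.208, 1.21]
force: [-1.0, 0.0, -0.6]
width: 0.005
```

```bash
python3 go.py .4415 .3728 .068 90
python3 - <<'E'
from h import *
d=dict(np.load("s1.npz"));print((proj(d,[[.4428,.3723,.0642],[.4413,.3733,.066],[.4413,.3733,.0]])-[340,120])*3.333)
E
```

```text
t 2.12 pos [0.4426 0.3722 0.0607] jaw 90.0 F [-1.   0.  -0.6] w 0.005 j [-0.79  0.5  -0.01  1.84  0.    0.8   0.78]
shift [-0.0092  0.0013  0.0008] turn [-0.      0.0013  0.0001] rows 1.0
[[347.42873058 389.77480464]
 [349.33906091 387.69580657]
 [331.73631597 430.19237925]]
```

```bash
python3 look.py scene s2 420 190 480 265
python3 - <<'E'
from h import *
d=dict(np.load("s2.npz"));c=cloud(d)
q=c[190:265,420:480].reshape(-1,3);m=(q[:,2]>.05)&(q[:,2]<.085)&(q[:,0]>.41);print(np.percentile(q[m],[2,50,98],axis=0).round(4))
print((proj(d,[[.4426,.3722,.0607],[.4413,.3733,.066],[.4413,.3733,.0]])-[420,190])*8)
E
```

```text
scale 8.0
[[0.4295 0.3498 0.0521]
 [0.4549 0.3747 0.0716]
 [0.4715 0.4    0.0767]]
[[191.4232805  380.69604284]
 [198.49759594 370.56299208]
 [156.24678301 472.56496669]]
```

View pics/s2.png

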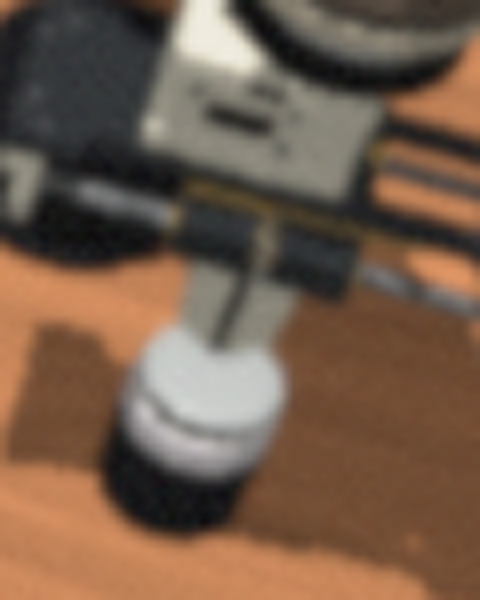

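Emit:
{"fn": "step_arm", "kwargs": {
  "rows": [
    [1,-0.03,0,0,0,0,0],
    [1,-0.06,0,0,0,0,0],
    [1,-0.06,0,0,0,0,0],
    [1,-0.06,0,0,0,0,0]
  ]
}}

```text
clock: 2.5
position: [0.4435, 0.373, 0.1103]
ee_rot: [-1.208, 1.205, 1.209]
force: [0.6, -0.8, -0.3]
width: 0.007
```

```bash
python3 look.py scene s3 420 190 480 265;python3 go.py .4415 .3728 .068 90
python3 - <<'E'
from h import *
d=dict(np.load("s3.npz"));c=cloud(d)
q=c[190:265,420:480].reshape(-1,3);m=(q[:,2]>.05)&(q[:,2]<.085)&(q[:,0]>.41);print(np.percentile(q[m],[2,50,98],axis=0).round(4))
E
```

```text
scale 8.0
t 2.55 pos [0.4428 0.3723 0.1091] jaw 90.0 F [ 0.  -0.1 -1.2] w 0.008 j [-0.79  0.44 -0.    1.79  0.    0.91  0.78]
shift [0.0514 0.0016 0.0005] turn [0.     0.002  0.0009] rows 1.0
[[0.424  0.35   0.0507]
 [0.4533 0.3749 0.0719]
 [0.471  0.3996 0.0767]]
```

View pics/s3.png

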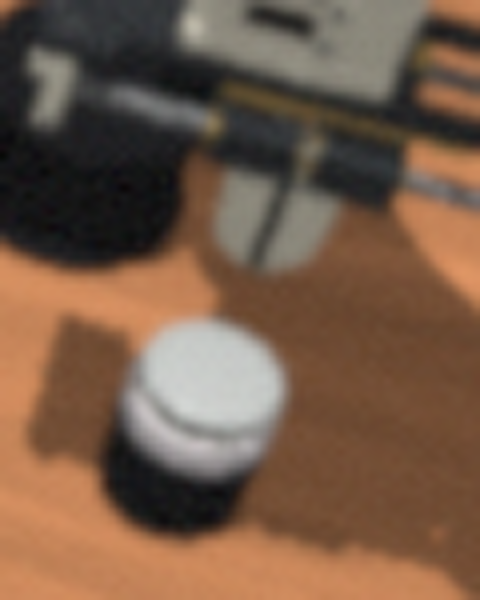

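```bash
python3 - <<'E'
from h import *
d=dict(np.load("s3.npz"));c=cloud(d)
print((proj(d,[[.4428,.3723,.1091],[.4413,.3733,.074]])-[420,190])*8)
for (x,y) in((255,262),(255,240),(240,240),(285,240),(210,375),(270,180)):
    print(x,y,c[190+y//8,420+x//8].round(4))
E
python3 look.py top t2 130 180 250 270
```

```text
[[224.63553593 301.19828074]
 [203.86675954 357.60074944]]
255 262 [ 0.3146  0.3878 -0.0006]
255 240 [0.4543 0.3705 0.156 ]
240 240 [0.4567 0.3677 0.1573]
285 240 [0.4586 0.3799 0.1651]
210 375 [0.4459 0.3756 0.0743]
270 180 [0.4522 0.3675 0.1869]
scale 6.666666666666667
```

View pics/t2.png

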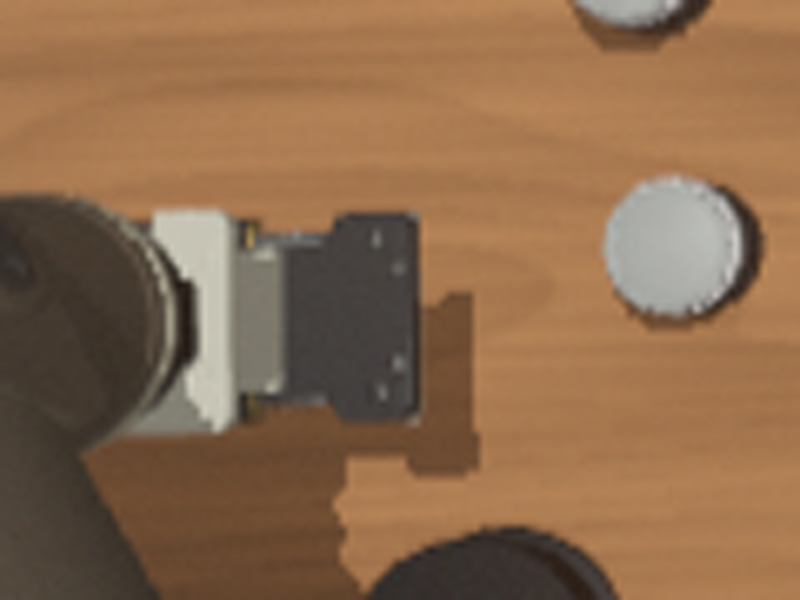

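Run:
```python
from h import *
d=dict(np.load("s3.npz"));c=cloud(d)
K=d["camera_matrix"]
u,v=420+258/8,190+270/8
r=R.from_rotvec(d["attitude"]).as_matrix()@np.array([(u-K[0,2])/K[0,0],(v-K[1,2])/K[1,1],1])
for x in (.443,.4523):
    print(d["eye"]+r*(x-d["eye"][0])/r[0])
# column of cloud over finger
for v in range(208,228): print(v,c[v,450].round(3),c[v,453].round(3),c[v,455].round(3))
```

```text
[0.443      0.37878765 0.13049264]
[0.4523     0.37771435 0.14045531]
208 [0.481 0.354 0.228] [0.478 0.361 0.227] [0.48  0.365 0.232]
209 [0.478 0.355 0.22 ] [0.479 0.362 0.225] [0.48  0.366 0.228]
210 [0.481 0.356 0.22 ] [0.478 0.363 0.22 ] [0.479 0.368 0.223]
211 [0.478 0.357 0.214] [0.481 0.364 0.22 ] [0.478 0.369 0.219]
212 [0.454 0.36  0.185] [0.452 0.368 0.187] [0.481 0.369 0.218]
213 [0.455 0.361 0.183] [0.453 0.368 0.184] [0.452 0.373 0.186]
214 [0.453 0.362 0.177] [0.453 0.369 0.18 ] [0.453 0.374 0.182]
215 [0.456 0.363 0.176] [0.453 0.371 0.176] [0.456 0.375 0.182]
216 [0.456 0.364 0.172] [0.453 0.371 0.173] [0.454 0.376 0.176]
217 [0.455 0.365 0.167] [0.451 0.373 0.166] [0.452 0.378 0.17 ]
218 [0.454 0.366 0.162] [0.451 0.374 0.162] [0.456 0.378 0.17 ]
219 [0.455 0.367 0.16 ] [0.456 0.374 0.164] [0.455 0.379 0.166]
220 [0.457 0.368 0.157] [0.454 0.375 0.159] [0.459 0.38  0.165]
221 [0.455 0.369 0.151] [0.455 0.376 0.155] [0.453 0.382 0.156]
222 [0.456 0.37  0.148] [0.454 0.378 0.15 ] [0.454 0.383 0.152]
223 [0.322 0.385 0.001] [0.453 0.379 0.146] [0.317 0.4   0.003]
224 [0.327 0.386 0.002] [0.323 0.395 0.002] [ 0.318  0.402 -0.001]
225 [0.33  0.387 0.   ] [0.327 0.396 0.001] [ 0.322  0.402 -0.001]
226 [ 0.334  0.388 -0.   ] [0.33  0.397 0.   ] [ 0.325  0.403 -0.002]
227 [0.338 0.388 0.   ] [0.335 0.397 0.   ] [ 0.33   0.404 -0.002]
```

The scene depth puts the shut fingertips about 30 mm higher than the TCP reading, so the lens has not been touched yet. I'll go down on force.

Emit:
{"fn": "step_arm", "kwargs": {
  "rows": [
    [1,0.03,-0.001,0.001,0,0,0],
    [1,0.06,-0.001,0.001,0,0,0],
    [1,0.066,-0.001,0.001,0,0,0],
    [1,0.068,-0.001,0.001,0,0,0],
    [1,0.07,-0.001,0.001,0,0,0]
  ]
}}

```text
clock: 3.02
position: [0.4433, 0.3729, 0.0527]
ee_rot: [-1.209, 1.209, 1.21]
force: [0.1, 0.4, 0.0]
width: 0.007
```

Emit:
{"fn": "step_arm", "kwargs": {
  "rows": [
    [1,0.002,0,0,0,0,0],
    [1,0.004,0,0,0,0,0],
    [1,0.005,0,0,0,0,0]
  ]
}}

```text
clock: 3.27
position: [0.4438, 0.3734, 0.0495]
ee_rot: [-1.208, 1.207, 1.209]
force: [-0.7, 0.2, 0.6]
width: 0.008
```

Emit:
{"fn": "step_arm", "kwargs": {
  "rows": [
    [1,0.002,0,0,0,0,0],
    [1,0.004,0,0,0,0,0],
    [1,0.005,0,0,0,0,0]
  ]
}}

```text
clock: 3.52
position: [0.4435, 0.3731, 0.0449]
ee_rot: [-1.208, 1.208, 1.21]
force: [-0.5, -0.2, 0.2]
width: 0.005
```

```bash
python3 look.py scene s4 420 190 480 265
```

```text
scale 8.0
```

View pics/s4.png

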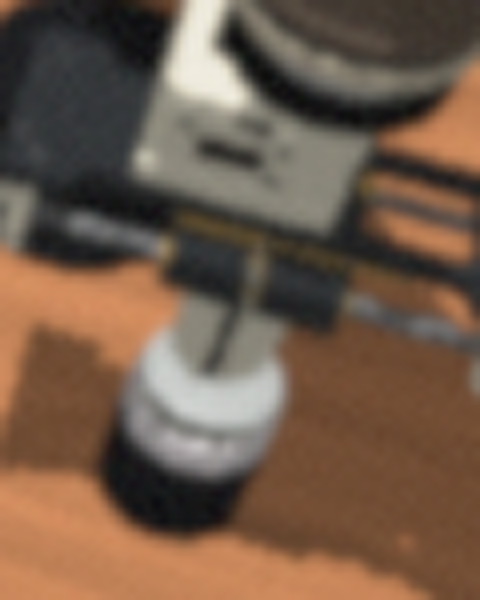

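Emit:
{"fn": "step_arm", "kwargs": {
  "rows": [
    [1,0.001,0,0,0,0,0],
    [1,0.002,0,0,0,0,0]
  ]
}}

```text
clock: 3.73
position: [0.4435, 0.3731, 0.0433]
ee_rot: [-1.208, 1.208, 1.21]
force: [0.3, -0.7, 0.4]
width: 0.001
```

Emit:
{"fn": "step_arm", "kwargs": {
  "rows": [
    [1,0.001,0,0,0,0,0],
    [1,0.002,0,0,0,0,0]
  ]
}}

```text
clock: 3.9
position: [0.4435, 0.3731, 0.0416]
ee_rot: [-1.208, 1.208, 1.21]
force: [-0.2, -0.1, 0.5]
width: 0.002
```

Emit:
{"fn": "step_arm", "kwargs": {
  "rows": [
    [1,0.001,0,0,0,0,0],
    [1,0.002,0,0,0,0,0]
  ]
}}

```text
clock: 4.07
position: [0.4435, 0.3731, 0.0403]
ee_rot: [-1.208, 1.208, 1.21]
force: [-1.9, -1.6, 8.0]
width: 0.007
```

Emit:
{"fn": "step_arm", "kwargs": {
  "rows": [
    [1,0.001,0,0,0,0,0],
    [1,0.002,0,0,0,0,0]
  ]
}}

```text
clock: 4.23
position: [0.4435, 0.3732, 0.039]
ee_rot: [-1.208, 1.208, 1.21]
force: [-1.9, -1.7, 8.0]
width: 0.003
```

Emit:
{"fn": "step_arm", "kwargs": {
  "rows": [
    [1,0.001,0,0,0,0,0],
    [1,0.002,0,0,0,0,0]
  ]
}}

```text
clock: 4.4
position: [0.4435, 0.3731, 0.0375]
ee_rot: [-1.208, 1.208, 1.21]
force: [-3.0, -1.8, 8.9]
width: 0.005
```

```bash
python3 look.py scene s5 420 190 480 265
```

```text
scale 8.0
```

View pics/s5.png

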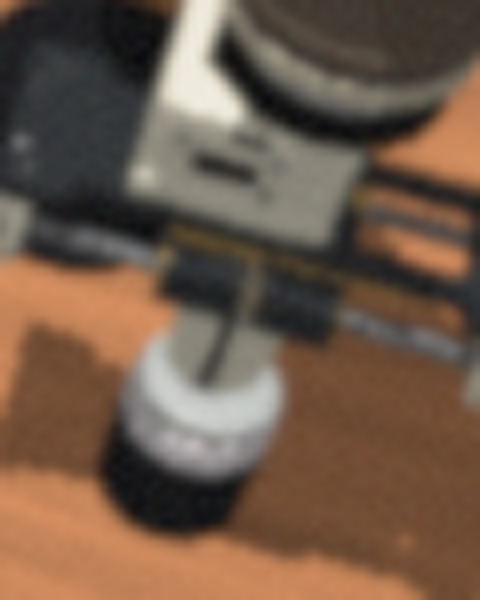

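Emit:
{"fn": "step_arm", "kwargs": {
  "rows": [
    [1,0.001,0,0,0,0,0],
    [1,0.002,0,0,0,0,0]
  ]
}}

```text
clock: 4.62
position: [0.4435, 0.3731, 0.0359]
ee_rot: [-1.208, 1.208, 1.21]
force: [-1.2, -2.0, 7.8]
width: 0.005
```

Emit:
{"fn": "step_arm", "kwargs": {
  "rows": [
    [1,0.001,0,0,0,0,0],
    [1,0.002,0,0,0,0,0]
  ]
}}

```text
clock: 4.78
position: [0.4435, 0.3732, 0.0343]
ee_rot: [-1.208, 1.208, 1.21]
force: [-1.8, -2.2, 7.9]
width: 0.008
```

Emit:
{"fn": "step_arm", "kwargs": {
  "rows": [
    [1,0.001,0,0,0,0,0],
    [1,0.002,0,0,0,0,0]
  ]
}}

```text
clock: 4.95
position: [0.4436, 0.3732, 0.0329]
ee_rot: [-1.208, 1.207, 1.21]
force: [-5.0, -4.2, 21.6]
width: 0.001
```

Hard stop at 21.6 N with TCP z 0.0329, so with shut fingers the tip is about 33 mm above the reading. On to lamp B with the same target height.

Emit:
{"fn": "step_arm", "kwargs": {
  "rows": [
    [1,-0.03,0,0,0,0,0],
    [1,-0.06,0,0,0,0,0],
    [1,-0.08,0,0,0,0,0],
    [1,-0.08,0,0,0,0,0]
  ]
}}

```text
clock: 5.28
position: [0.4451, 0.3747, 0.0995]
ee_rot: [-1.207, 1.202, 1.209]
force: [0.1, 0.2, 0.9]
width: 0.007
```

```bash
python3 look.py top t3
python3 - <<'E'
from h import *
d=dict(np.load("t3.npz"))
for u,v in((224,174),(231,217)): print(u,v,circ(d,u,v,20,.055,.1))
d=dict(np.load("top0.npz"));
E
python3 look.py scene s6 420 190 480 265
python3 go.py .467 .2225 .055 90
```

```text
224 174 (325, array([0.58441021, 0.23711851, 0.06884082]), np.float64(0.07819720176731582), (0.5852926969528198, 0.23889903724193573, 0.028096076101064682))
231 217 (328, array([0.46657209, 0.22079402, 0.06858787]), np.float64(0.07786007292764485), (0.46667221188545227, 0.221685528755188, 0.028118615970015526))
scale 8.0
t 5.38 pos [0.4437 0.3733 0.0964] jaw 90.0 F [ 0.2  0.5 -0.6] w 0.004 j [-0.79  0.46 -0.    1.8   0.    0.88  0.78]
shift [ 0.0514 -0.0291 -0.1886] turn [0.0001 0.0023 0.0012] rows 4.0
```

View pics/s6.png

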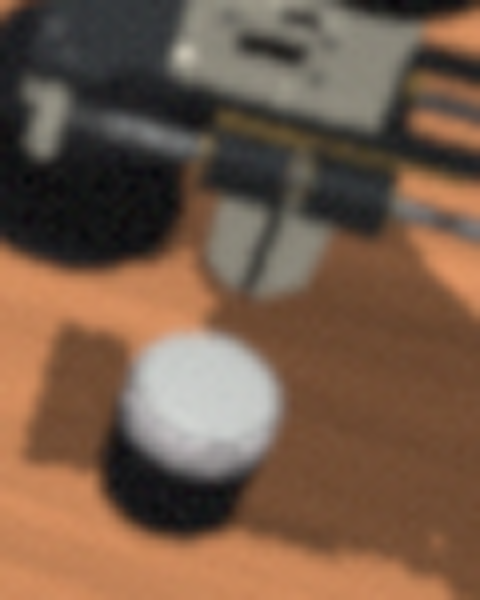

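Emit:
{"fn": "step_arm", "kwargs": {
  "rows": [
    [1,0.02,-0.029,-0.19,0,0.002,0.001],
    [1,0.02,-0.029,-0.19,0,0.002,0.001],
    [1,0.05,-0.029,-0.19,0,0.002,0.001],
    [1,0.05,-0.029,-0.19,0,0.002,0.001],
    [1,0.05,-0.029,-0.19,0,0.002,0.001],
    [1,0.05,-0.029,-0.19,0,0.002,0.001]
  ]
}}

```text
clock: 5.88
position: [0.4657, 0.2178, 0.0541]
ee_rot: [-1.207, 1.217, 1.207]
force: [-0.1, 0.8, 0.5]
width: 0.006
```

```bash
python3 go.py .467 .2215 .035 90
```

```text
t 5.88 pos [0.4657 0.2178 0.0541] jaw 89.76 F [-0.1  0.8  0.5] w 0.006 j [-0.55  0.43  0.01  1.99 -0.01  0.72  1.03]
shift [ 0.0238 -0.0017  0.0047] turn [-0.0041 -0.0032 -0.0038] rows 1.0
```

Emit:
{"fn": "step_arm", "kwargs": {
  "rows": [
    [1,0,0,0.002,0,0,0],
    [1,0.012,0,0.002,0,0,0],
    [1,0.017,0,0.002,0,0,0],
    [1,0.02,0,0.002,0,0,0],
    [1,0.022,0,0.002,0,0,0],
    [1,0.024,0,0.002,0,0,0]
  ]
}}

```text
clock: 6.38
position: [0.4661, 0.2236, 0.0367]
ee_rot: [-1.21, 1.21, 1.211]
force: [-3.7, 0.3, 7.7]
width: 0.005
```

Emit:
{"fn": "step_arm", "kwargs": {
  "rows": [
    [1,0.001,0,0,0,0,0],
    [1,0.002,0,0,0,0,0]
  ]
}}

```text
clock: 6.55
position: [0.4661, 0.2236, 0.0354]
ee_rot: [-1.21, 1.21, 1.211]
force: [-3.7, 1.1, 7.7]
width: 0.004
```

Emit:
{"fn": "step_arm", "kwargs": {
  "rows": [
    [1,0.001,0,0,0,0,0],
    [1,0.002,0,0,0,0,0]
  ]
}}

```text
clock: 6.72
position: [0.466, 0.2236, 0.0338]
ee_rot: [-1.21, 1.21, 1.211]
force: [-3.5, 0.8, 7.6]
width: 0.002
```

Emit:
{"fn": "step_arm", "kwargs": {
  "rows": [
    [1,0.001,0,0,0,0,0],
    [1,0.0015,0,0,0,0,0]
  ]
}}

```text
clock: 6.88
position: [0.4661, 0.2236, 0.0329]
ee_rot: [-1.21, 1.209, 1.211]
force: [-5.3, -0.3, 17.2]
width: 0.006
```

```bash
python3 go.py .585 .238 .055 90
```

```text
t 6.88 pos [0.4661 0.2236 0.0329] jaw 90.07 F [-5.3 -0.3 17.2] w 0.006 j [-0.56  0.46  0.01  2.01 -0.01  0.67  1.03]
shift [-0.0278 -0.1486  0.0178] turn [ 0.0012 -0.     -0.0011] rows 3.0
```

Emit:
{"fn": "step_arm", "kwargs": {
  "rows": [
    [1,-0.035,0,0,0,0,0],
    [1,-0.035,-0.149,0.018,0,0,0],
    [1,-0.035,-0.149,0.018,0,0,0],
    [1,-0.028,-0.149,0.018,0,0,0],
    [1,-0.028,-0.149,0.018,0,0,0],
    [1,-0.028,-0.149,0.018,0,0,0],
    [1,-0.028,-0.149,0.018,0,0,0]
  ]
}}

```text
clock: 7.47
position: [0.5848, 0.2373, 0.0539]
ee_rot: [-1.209, 1.211, 1.211]
force: [-0.4, 0.4, -0.4]
width: 0.01
```

```bash
python3 go.py .585 .238 .035 90
```

```text
t 7.47 pos [0.5848 0.2373 0.0539] jaw 90.03 F [-0.4  0.4 -0.4] w 0.01 j [-0.49  0.58  0.02  1.7  -0.02  0.86  1.12]
shift [ 0.0236 -0.0003  0.0009] turn [ 0.0005 -0.001  -0.0023] rows 1.0
```

Emit:
{"fn": "step_arm", "kwargs": {
  "rows": [
    [1,0.012,0,0,0,0,0],
    [1,0.017,0,0,0,0,0],
    [1,0.02,0,0,0,0,0],
    [1,0.022,0,0,0,0,0],
    [1,0.024,0,0,0,0,0]
  ]
}}

```text
clock: 7.88
position: [0.5846, 0.2372, 0.0357]
ee_rot: [-1.209, 1.211, 1.211]
force: [-4.2, -0.6, 8.3]
width: 0.001
```

Emit:
{"fn": "step_arm", "kwargs": {
  "rows": [
    [1,0.001,0,0,0,0,0],
    [1,0.002,0,0,0,0,0]
  ]
}}

```text
clock: 8.05
position: [0.5846, 0.2372, 0.0342]
ee_rot: [-1.209, 1.211, 1.211]
force: [-4.6, -0.6, 8.7]
width: 0.006
```

Emit:
{"fn": "step_arm", "kwargs": {
  "rows": [
    [1,0.001,0,0,0,0,0],
    [1,0.002,0,0,0,0,0]
  ]
}}

```text
clock: 8.22
position: [0.5845, 0.2372, 0.033]
ee_rot: [-1.209, 1.211, 1.211]
force: [-6.5, -2.3, 20.6]
width: 0.007
```

Emit:
{"fn": "step_arm", "kwargs": {
  "rows": [
    [1,0.0005,0,0,0,0,0],
    [1,0.001,0,0,0,0,0]
  ]
}}

```text
clock: 8.38
position: [0.5846, 0.2373, 0.0329]
ee_rot: [-1.209, 1.21, 1.211]
force: [-9.6, -2.5, 22.4]
width: 0.005
```

Emit:
{"fn": "step_arm", "kwargs": {
  "rows": [
    [0,-0.05,0,0,0,0,0],
    [0,-0.1,0,0,0,0,0],
    [0,-0.15,0,0,0,0,0],
    [0,-0.2,0,0,0,0,0],
    [0,-0.24,0,0,0,0,0],
    [0,-0.24,0,0,0,0,0]
  ]
}}

```text
clock: 8.88
position: [0.5888, 0.2387, 0.231]
ee_rot: [-1.21, 1.199, 1.205]
force: [0.7, -0.0, 0.1]
width: 0.394
```

```bash
python3 go.py .638 -.0965 .225 38;  python3 look.py top t4 ; python3 look.py scene s7
```

```text
t 8.88 pos [0.5888 0.2387 0.231 ] jaw 90.01 F [ 0.7 -0.   0.1] w 0.394 j [-0.5   0.42  0.04  1.5  -0.02  1.21  1.12]
shift [ 0.0063 -0.0614 -0.4191] turn [0.8669 0.008  0.0063] rows 9.0
```

View pics/s7.png

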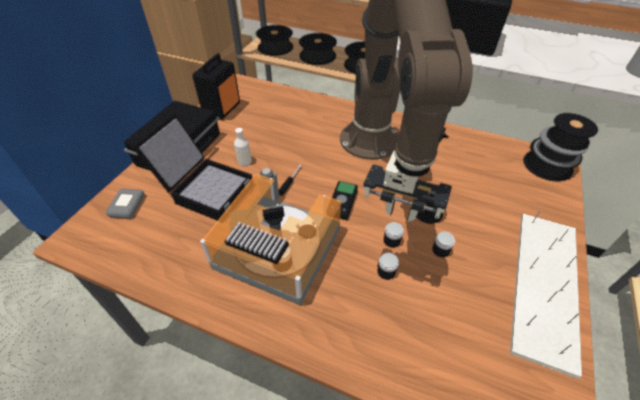

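Emit:
{"fn": "step_arm", "kwargs": {
  "rows": [
    [0,0.006,-0.061,-0.419,0.867,0.008,0.006],
    [0,0.006,-0.061,-0.419,0.867,0.008,0.006],
    [0,0.006,-0.061,-0.419,0.867,0.008,0.006],
    [0,0.006,-0.061,-0.419,0.867,0.008,0.006],
    [0,0.006,-0.061,-0.419,0.867,0.008,0.006],
    [0,0.006,-0.061,-0.419,0.867,0.008,0.006],
    [0,0.006,-0.061,-0.419,0.867,0.008,0.006],
    [0,0.006,-0.061,-0.419,0.867,0.008,0.006],
    [0,0.006,-0.061,-0.419,0.867,0.008,0.006],
    [0,0.006,-0.061,-0.419,0.867,0.008,0.006],
    [0,0.006,-0.061,-0.419,0.867,0.008,0.006]
  ]
}}

```text
clock: 9.9
position: [0.6336, -0.098, 0.2168]
ee_rot: [-0.52, 1.522, 0.519]
force: [-0.2, 0.9, -1.1]
width: 0.497
```

```bash
python3 go.py .638 -.0965 .225 38;  python3 look.py scene s8 200 140 320 240
python3 - <<'E'
from h import *
d=dict(np.load("s8.npz")); print((proj(d,[.638,-.0965,.225])-[200,140])*6)
E
```

```text
t 9.9 pos [ 0.6336 -0.098   0.2168] jaw 37.94 F [-0.2  0.9 -1.1] w 0.497 j [-0.14  0.46  0.32  1.5  -0.14  1.22  0.86]
shift [-0.0103 -0.0018  0.0053] turn [-0.001  -0.0125 -0.004 ] rows 1.0
scale 6.0
[[429.36760886 359.31909691]]
```

View pics/s8.png

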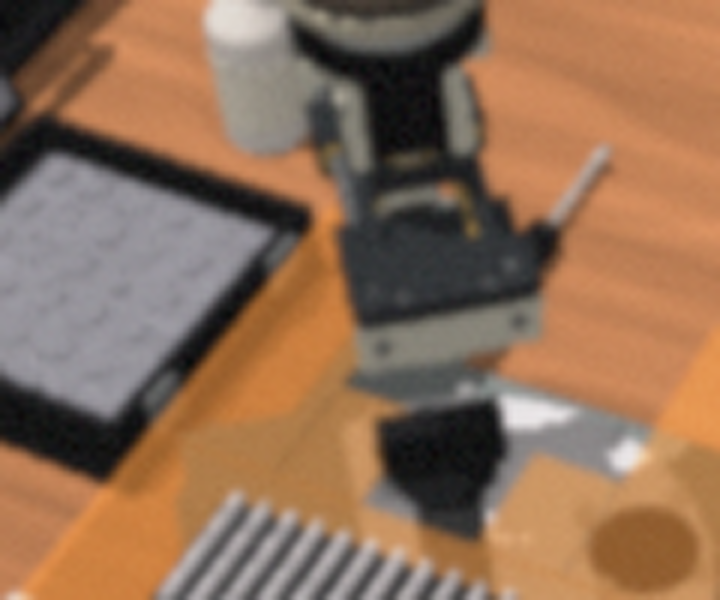

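```bash
python3 - <<'E'
from h import *
d=dict(np.load("s8.npz"));c=cloud(d)
for y in range(200,420,12): print(y,*[c[140+y//6,200+x//6].round(3) for x in (370,400,450,500,530)])
d=dict(np.load("t4.npz"))
E
python3 look.py scene s9 200 100 360 220
python3 look.py top t5 280 80 420 220
```

```text
200 [ 0.675 -0.092  0.358] [ 0.616 -0.117  0.297] [ 0.441 -0.197  0.118] [ 0.637 -0.054  0.339] [ 0.313 -0.219  0.   ]
212 [ 0.681 -0.089  0.358] [ 0.659 -0.089  0.338] [ 0.654 -0.067  0.342] [ 0.645 -0.05   0.341] [ 0.324 -0.213  0.001]
224 [ 0.686 -0.086  0.356] [ 0.667 -0.085  0.34 ] [ 0.656 -0.066  0.338] [ 0.651 -0.047  0.34 ] [ 0.354 -0.198  0.023]
236 [ 0.693 -0.082  0.358] [ 0.673 -0.082  0.34 ] [ 0.665 -0.062  0.341] [ 0.673 -0.035  0.358] [ 0.366 -0.192  0.025]
248 [ 0.699 -0.079  0.358] [ 0.696 -0.067  0.359] [ 0.685 -0.05   0.356] [ 0.68  -0.032  0.358] [ 0.676 -0.021  0.359]
260 [ 0.706 -0.075  0.359] [ 0.702 -0.064  0.359] [ 0.69  -0.047  0.356] [ 0.686 -0.028  0.359] [ 0.68  -0.019  0.357]
272 [ 0.711 -0.072  0.358] [ 0.706 -0.063  0.357] [ 0.699 -0.043  0.358] [ 0.69  -0.026  0.357] [ 0.687 -0.015  0.358]
284 [ 0.716 -0.07   0.357] [ 0.713 -0.059  0.358] [ 0.704 -0.04   0.358] [ 0.698 -0.022  0.359] [ 0.691 -0.013  0.356]
296 [ 0.722 -0.067  0.357] [ 0.717 -0.057  0.357] [ 0.708 -0.038  0.356] [ 0.698 -0.023  0.352] [ 0.69  -0.014  0.348]
308 [ 0.727 -0.064  0.356] [ 
[... 494 characters left out ...]
1] [ 0.66  -0.071  0.261] [ 0.444 -0.174  0.005] [ 0.435 -0.16   0.001]
368 [ 0.723 -0.071  0.316] [ 0.509 -0.202  0.047] [ 0.497 -0.175  0.046] [ 0.449 -0.173 -0.001] [ 0.441 -0.157 -0.002]
380 [ 0.521 -0.215  0.044] [ 0.518 -0.198  0.048] [ 0.505 -0.171  0.046] [ 0.496 -0.145  0.049] [ 0.45  -0.152 -0.001]
392 [ 0.532 -0.209  0.048] [ 0.525 -0.194  0.047] [ 0.513 -0.167  0.046] [ 0.501 -0.143  0.045] [ 0.495 -0.128  0.045]
404 [ 0.612 -0.153  0.145] [ 0.605 -0.14   0.143] [ 0.63  -0.093  0.19 ] [ 0.62  -0.074  0.188] [ 0.515 -0.117  0.061]
416 [ 0.617 -0.15   0.143] [ 0.648 -0.112  0.192] [ 0.639 -0.088  0.193] [ 0.625 -0.071  0.185] [ 0.523 -0.113  0.061]
scale 5.0
scale 4.285714285714286
```

View pics/t5.png

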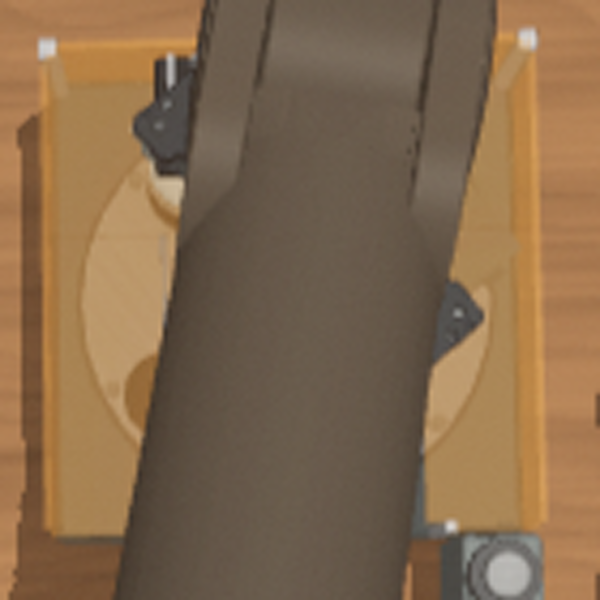

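Run:
```python
from h import *
d=dict(np.load("s7.npz"));cv2.imwrite("pics/s7z.png",cv2.resize(d["pixels"][150:230,350:470,::-1],None,fx=6,fy=6,interpolation=cv2.INTER_CUBIC))
c=cloud(d)
print((proj(d,[[.5888,.2387,.231]])-[350,150])*6)
```

```text
[[284.607131   437.72131351]]
```

View pics/s7z.png

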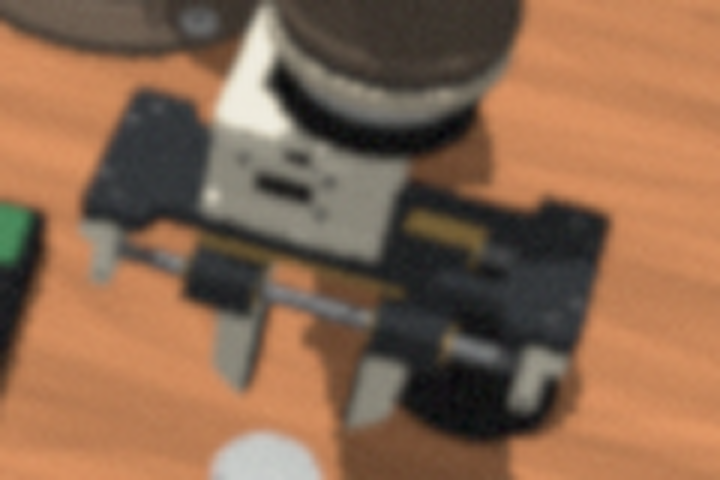

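The picture confirms a fixed offset. The body's lower edge is at z≈0.316 and the reading is 0.217, which is 66+33 mm, so true tip z = reading + 0.033. x and y agree to about 2 mm. I'll go down over the bar with reading z 0.127.

```bash
python3 go.py .638 -.0965 .127 38
```

```text
t 10.05 pos [ 0.6344 -0.0959  0.2179] jaw 38.14 F [ 0.6 -0.4 -0.2] w 0.501 j [-0.15  0.46  0.32  1.5  -0.14  1.22  0.86]
shift [ 0.1135 -0.0037  0.0043] turn [ 0.0024 -0.0109 -0.0033] rows 3.0
```

Emit:
{"fn": "step_arm", "kwargs": {
  "rows": [
    [0,0.04,-0.0037,0.0043,0.002,-0.01,-0.003],
    [0,0.07,-0.0037,0.0043,0.002,-0.01,-0.003],
    [0,0.09,-0.0037,0.0043,0.002,-0.01,-0.003],
    [0,0.09,-0.0037,0.0043,0.002,-0.01,-0.003]
  ]
}}

```text
clock: 10.38
position: [0.6361, -0.0964, 0.1428]
ee_rot: [-0.518, 1.513, 0.521]
force: [-0.7, -0.1, -0.8]
width: 0.502
```

```bash
python3 go.py .638 -.0965 .127 38; python3 look.py scene s10 200 140 320 240
```

```text
t 10.38 pos [ 0.6361 -0.0964  0.1428] jaw 38.0 F [-0.7 -0.1 -0.8] w 0.502 j [-0.13  0.52  0.3   1.6  -0.17  1.06  0.88]
shift [ 0.0198 -0.0017  0.0019] turn [ 0.0001 -0.0046 -0.0033] rows 1.0
scale 6.0
```

View pics/s10.png

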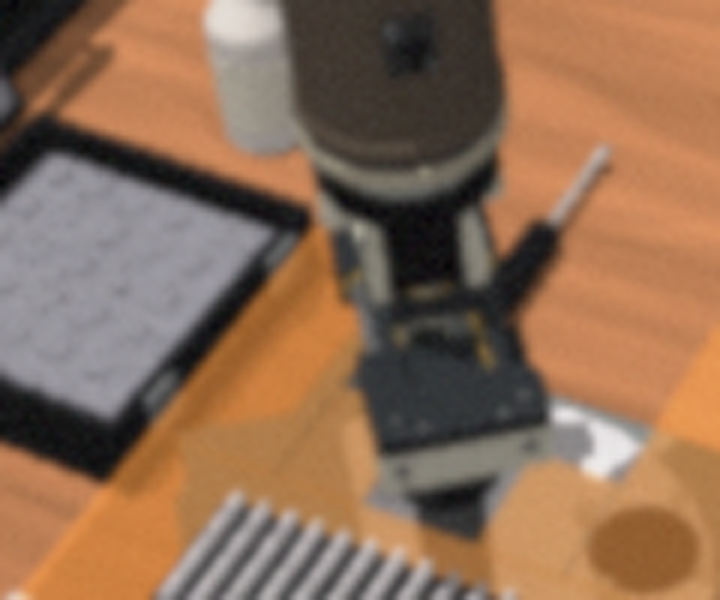

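Emit:
{"fn": "step_arm", "kwargs": {
  "rows": [
    [0,0.01,-0.0017,0.0019,0,-0.0046,-0.003],
    [0,0.0195,-0.0017,0.0019,0,-0.0046,-0.003],
    [0,0.0195,-0.0017,0.0019,0,-0.0046,-0.003]
  ]
}}

```text
clock: 10.68
position: [0.6404, -0.0983, 0.1304]
ee_rot: [-0.519, 1.503, 0.515]
force: [0.1, -0.6, -0.4]
width: 0.501
```

Emit:
{"fn": "step_arm", "kwargs": {
  "rows": [
    [1,0,0,0,0,0,0],
    [1,0,0,0,0,0,0],
    [1,0,0,0,0,0,0],
    [1,0,0,0,0,0,0],
    [1,0,0,0,0,0,0],
    [1,0,0,0,0,0,0],
    [1,0,0,0,0,0,0]
  ],
  "newtons": 25
}}

```text
clock: 11.27
position: [0.6408, -0.0988, 0.1314]
ee_rot: [-0.519, 1.502, 0.514]
force: [0.1, 0.6, 2.3]
width: 0.172
```

```bash
python3 go.py .638 -.0965 .127 -1
```

```text
t 11.27 pos [ 0.6408 -0.0988  0.1314] jaw 37.86 F [0.1 0.6 2.3] w 0.172 j [-0.13  0.53  0.3   1.61 -0.17  1.02  0.88]
shift [ 0.0055  0.0045 -0.001 ] turn [0.6477 0.0058 0.0029] rows 6.0
```

Emit:
{"fn": "step_arm", "kwargs": {
  "rows": [
    [1,0,0.0045,0,0,0,0],
    [1,0,0.0045,0,0.1,0.003,0],
    [1,0,0.0045,0,0.2,0.003,0],
    [1,0,0.0045,0,0.3,0.003,0],
    [1,0,0.0045,0,0.4,0.003,0],
    [1,0,0.0045,0,0.5,0.003,0],
    [1,0,0.0045,0,0.58,0.003,0],
    [1,0,0.0045,0,0.651,0.003,0],
    [1,0,0.0045,0,0.651,0.003,0],
    [1,0,0.0045,0,0.651,0.003,0]
  ]
}}

```text
clock: 12.1
position: [0.6392, -0.099, 0.1315]
ee_rot: [0.014, 1.565, -0.023]
force: [3.2, -7.2, -1.8]
width: 0.173
```

```bash
python3 go.py .638 -.0965 .127 -1.2;  python3 look.py top t6 280 80 420 220
```

```text
t 12.1 pos [ 0.6392 -0.099   0.1315] jaw -1.33 F [ 3.2 -7.2 -1.8] w 0.173 j [-0.24  0.55  0.48  1.63 -0.28  1.03  0.29]
shift [ 0.0055  0.0031 -0.0016] turn [-0.0022  0.0051  0.0054] rows 1.0
scale 4.285714285714286
```

View pics/t6.png

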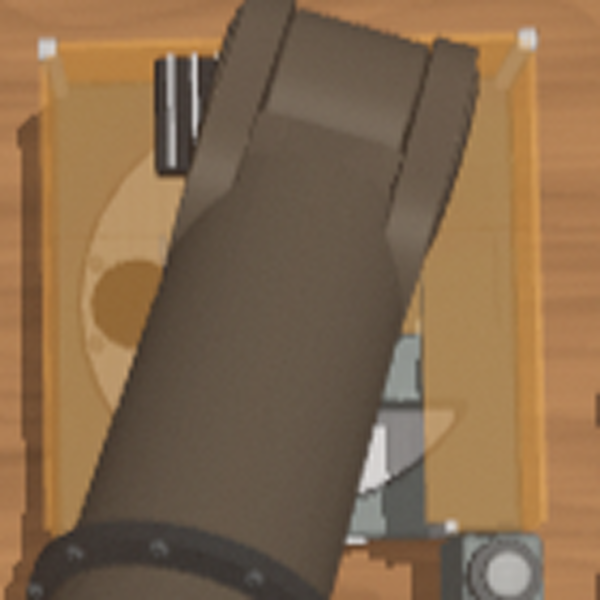

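Emit:
{"fn": "step_arm", "kwargs": {
  "rows": [
    [0,0,0,0,0,0,0],
    [0,0,0,0,0,0,0],
    [0,0,0,0,0,0,0],
    [0,0,0,0,0,0,0],
    [0,-0.04,0,0,0,0,0],
    [0,-0.08,0,0,0,0,0],
    [0,-0.08,0,0,0,0,0]
  ]
}}

```text
clock: 12.73
position: [0.6412, -0.0965, 0.2012]
ee_rot: [0.015, 1.559, -0.018]
force: [1.3, -0.9, 0.9]
width: 0.499
```

```bash
python3 go.py .585 .238 .16 90
```

```text
t 12.73 pos [ 0.6412 -0.0965  0.2012] jaw -1.2 F [ 1.3 -0.9  0.9] w 0.499 j [-0.26  0.49  0.5   1.54 -0.25  1.17  0.27]
shift [ 0.0496  0.4167 -0.0796] turn [-1.52    0.007   0.0104] rows 13.0
```

Emit:
{"fn": "step_arm", "kwargs": {
  "rows": [
    [-1,0,0.417,-0.08,-1,0.007,0],
    [-1,0,0.417,-0.08,-1,0.007,0],
    [-1,0.05,0.417,-0.08,-1,0.007,0],
    [-1,0.05,0.417,-0.08,-1,0.007,0],
    [-1,0.05,0.417,-0.08,-1,0.007,0],
    [-1,0.05,0.417,-0.08,-1,0.007,0],
    [-1,0.05,0.417,-0.08,-1,0.007,0],
    [-1,0.05,0.417,-0.08,-1,0.007,0],
    [-1,0.05,0.417,-0.08,-1,0.007,0],
    [-1,0.05,0.417,-0.08,-1,0.007,0]
  ]
}}

```text
clock: 13.57
position: [0.579, 0.2449, 0.1533]
ee_rot: [-0.809, 1.421, 0.808]
force: [-0.4, 0.0, 0.1]
width: 1.001
```

```bash
python3 go.py .585 .238 .1 90; python3 look.py top t7
python3 - <<'E'
from h import *
d=dict(np.load("t7.npz"))
cv2.imwrite("pics/t7z.png",cv2.resize(d["pixels"][80:220,280:420,::-1],None,fx=4.2857,fy=4.2857,interpolation=cv2.INTER_CUBIC))
for u,v in((224,174),(231,217),(176,228)): print(u,v,circ(d,u,v,20,.055,.075))
E
```

```text
t 13.57 pos [0.579  0.2449 0.1533] jaw 59.43 F [-0.4  0.   0.1] w 1.001 j [-0.61  0.48  0.18  1.62 -0.09  1.06  0.64]
shift [ 0.0666 -0.011  -0.0033] turn [-0.5095 -0.0041 -0.0038] rows 5.0
224 174 (3, array([0.609837  , 0.23318624, 0.05917473]), np.float64(0.05942443298309508), (0.609381914138794, 0.233631432056427, 0.0020159559790045023))
231 217 (323, array([0.46655759, 0.22155671, 0.0639219 ]), np.float64(0.07199524095641197), (0.4666478633880615, 0.22269263863563538, 0.02803228422999382))h.py:15: RuntimeWarning: Mean of empty slice.
  (x,y),r=cv2.minEnclosingCircle(q[:,:2].astype(np.float32)); return len(q),q.mean(0),q[:,2].max(),(x,y,r)
  ret = um.true_divide(
Traceback (most recent call last):
  File "h.py", line 15, in circ
    (x,y),r=cv2.minEnclosingCircle(q[:,:2].astype(np.float32)); return len(q),q.mean(0),q[:,2].max(),(x,y,r)
                                                                                        ~~~~~~~~~~^^
ValueError: zero-size array to reduction operation maximum which has no identity
```

View pics/t7.png

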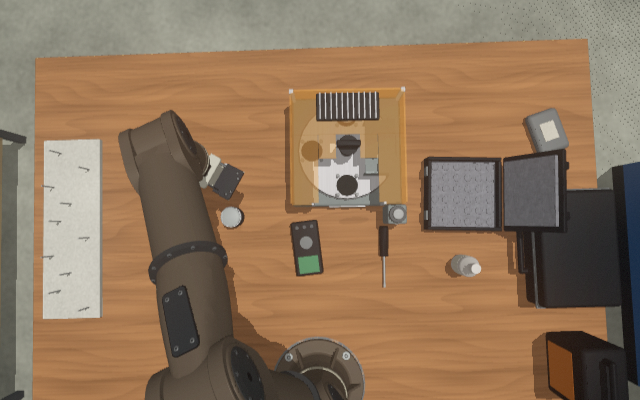

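View pics/t7z.png

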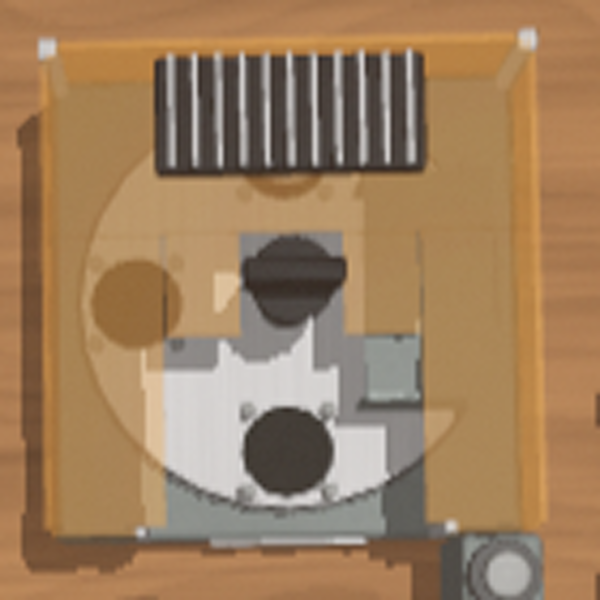

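```bash
python3 - <<'E'
from h import *
d=dict(np.load("t7.npz")); f=4.2857
print("pad",pix(d,280+288/f,80+452/f,.061)," dow",pix(d,280+287.5/f,80+451.5/f,.075))
print("bar",pix(d,280+294/f,80+270/f,.19))
E
python3 look.py scene s11 340 190 480 295
python3 - <<'E'
from h import *
d=dict(np.load("s11.npz"));c=cloud(d)
for n,(x,y) in dict(A=(.585,.2375),B=(.4665,.222),C=(.442,.373)).items():
    q=c.reshape(-1,3);m=(np.hypot(q[:,0]-x,q[:,1]-y)<.06)&(q[:,2]>.062)&(q[:,2]<.072);q=q[m];print(n,len(q),q.mean(0) if len(q) else 0)
    print((proj(d,[x,y,.066])-[340,190])*5.714)
E
```

```text
pad [ 0.54206166 -0.09613014  0.061     ]  dow [ 0.54134664 -0.0952052   0.075     ]
bar [ 0.63697155 -0.09718545  0.19      ]
scale 5.714285714285714
A 204 [0.58980878 0.23920525 0.06604094]
[[275.72210972 390.19997726]]
B 173 [0.47074556 0.2233666  0.06592277]
[[307.96894627 211.70801555]]
C 182 [0.44581521 0.3752564  0.06588773]
[[598.08545437 265.47012294]]
```

View pics/s11.png

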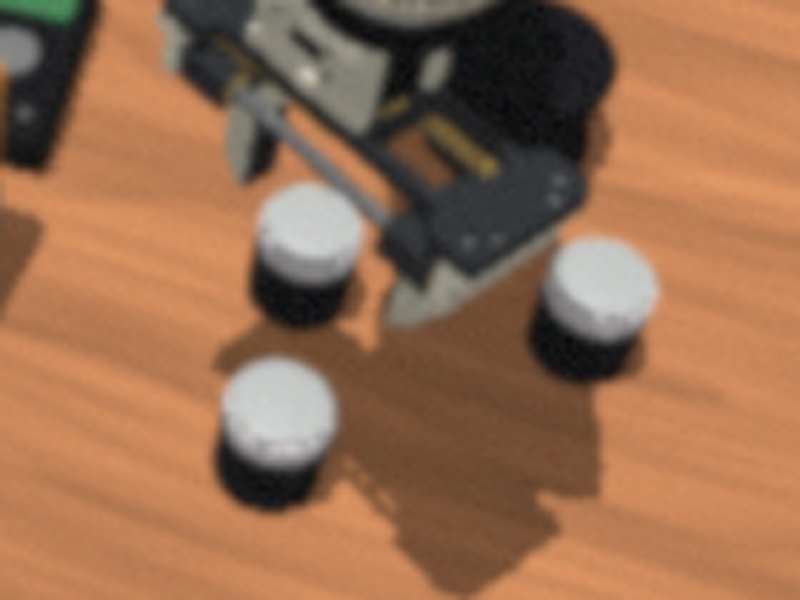

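Emit:
{"fn": "step_arm", "kwargs": {
  "rows": [
    [-1,0,-0.011,-0.0033,-0.51,-0.004,-0.004],
    [-1,0,-0.011,-0.0033,-0.51,-0.004,-0.004],
    [-1,0.05,-0.011,-0.0033,-0.51,-0.004,-0.004],
    [-1,0.1,-0.011,-0.0033,-0.51,-0.004,-0.004],
    [-1,0.12,-0.011,-0.0033,-0.51,-0.004,-0.004],
    [-1,0.12,-0.011,-0.0033,-0.51,-0.004,-0.004],
    [-1,0.12,-0.011,-0.0033,-0.51,-0.004,-0.004]
  ]
}}

```text
clock: 14.25
position: [0.5875, 0.2297, 0.0582]
ee_rot: [-1.201, 1.218, 1.195]
force: [-0.5, 0.5, 1.4]
width: 1.0
```

```bash
python3 go.py .585 .238 -.002 90
```

```text
t 14.25 pos [0.5875 0.2297 0.0582] jaw 89.12 F [-0.5  0.5  1.4] w 1.0 j [-0.49  0.58  0.05  1.71 -0.03  0.86  1.12]
shift [0.0753 0.0034 0.0106] turn [-0.0146 -0.0034  0.0013] rows 2.0
```

Emit:
{"fn": "step_arm", "kwargs": {
  "rows": [
    [-1,0,0,0,0,0,0],
    [-1,0,0,0,0,0,0]
  ]
}}

```text
clock: 14.42
position: [0.5889, 0.2318, 0.0605]
ee_rot: [-1.203, 1.212, 1.195]
force: [0.7, 0.5, -0.6]
width: 0.998
```

```bash
python3 go.py .585 .238 -.002 90
```

```text
t 14.42 pos [0.5889 0.2318 0.0605] jaw 89.27 F [ 0.7  0.5 -0.6] w 0.998 j [-0.49  0.57  0.05  1.7  -0.03  0.86  1.12]
shift [0.0781 0.0054 0.0078] turn [-0.0121 -0.001   0.0053] rows 2.0
```

Emit:
{"fn": "step_arm", "kwargs": {
  "rows": [
    [-1,0,0.0054,0.0078,-0.012,0,0.005],
    [-1,0.02,0.0054,0.0078,-0.012,0,0.005],
    [-1,0.05,0.0054,0.0078,-0.012,0,0.005],
    [-1,0.078,0.0054,0.0078,-0.012,0,0.005],
    [-1,0.078,0.0054,0.0078,-0.012,0,0.005],
    [-1,0.078,0.0054,0.0078,-0.012,0,0.005]
  ]
}}

```text
clock: 14.92
position: [0.5825, 0.2382, -0.004]
ee_rot: [-1.211, 1.213, 1.213]
force: [-0.2, 0.4, 0.3]
width: 0.999
```

```bash
python3 go.py .585 .238 -.002 90; python3 look.py scene s12 340 190 480 295
```

```text
t 14.92 pos [ 0.5825  0.2382 -0.004 ] jaw 90.15 F [-0.2  0.4  0.3] w 0.999 j [-0.5   0.65  0.03  1.75 -0.03  0.75  1.13]
shift [-0.0025 -0.0031 -0.0002] turn [ 0.0025 -0.0026 -0.0041] rows 1.0
scale 5.714285714285714
```

View pics/s12.png

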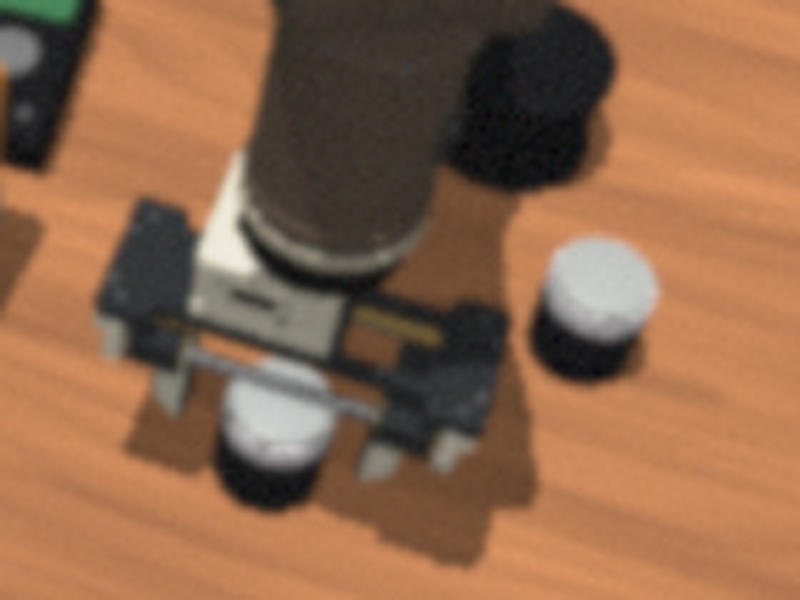

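Emit:
{"fn": "step_arm", "kwargs": {
  "rows": [
    [-1,0,-0.003,0,0,0,0],
    [1,0,-0.003,0,0,0,0],
    [1,0,-0.003,0,0,0,0],
    [1,0,-0.003,0,0,0,0],
    [1,0,-0.003,0,0,0,0],
    [1,0,-0.003,0,0,0,0],
    [1,0,-0.003,0,0,0,0],
    [1,0,-0.003,0,0,0,0]
  ],
  "newtons": 25
}}

```text
clock: 15.63
position: [0.5856, 0.2381, -0.004]
ee_rot: [-1.211, 1.212, 1.212]
force: [-0.3, 0.2, 1.8]
width: 0.602
```

```bash
python3 go.py .542 -.0957 .17 90
```

```text
t 15.63 pos [ 0.5856  0.2381 -0.004 ] jaw 90.13 F [-0.3  0.2  1.8] w 0.602 j [-0.49  0.66  0.03  1.74 -0.03  0.75  1.13]
shift [-0.2165  0.056  -0.4175] turn [ 0.0021 -0.0018 -0.0027] rows 10.0
```

Emit:
{"fn": "step_arm", "kwargs": {
  "rows": [
    [1,-0.05,0,0,0,0,0],
    [1,-0.1,0,0,0,0,0],
    [1,-0.15,0,0,0,0,0],
    [1,-0.2,0.01,-0.03,0.002,-0.002,-0.002],
    [1,-0.217,0.02,-0.08,0.002,-0.002,-0.002],
    [1,-0.217,0.03,-0.13,0.002,-0.002,-0.002],
    [1,-0.217,0.04,-0.18,0.002,-0.002,-0.002],
    [1,-0.217,0.05,-0.23,0.002,-0.002,-0.002],
    [1,-0.217,0.056,-0.28,0.002,-0.002,-0.002],
    [1,-0.217,0.056,-0.33,0.002,-0.002,-0.002],
    [1,-0.217,0.056,-0.37,0.002,-0.002,-0.002],
    [1,-0.217,0.056,-0.395,0.002,-0.002,-0.002]
  ]
}}

```text
clock: 16.63
position: [0.5407, -0.0829, 0.1702]
ee_rot: [-1.206, 1.214, 1.206]
force: [-0.3, -0.3, -3.3]
width: 0.606
```

Emit:
{"fn": "step_arm", "kwargs": {
  "rows": [
    [1,0,0,0,0,0,0],
    [1,0,0,0,0,0,0],
    [1,0,0,0,0,0,0]
  ]
}}

```text
clock: 16.88
position: [0.5416, -0.077, 0.17]
ee_rot: [-1.208, 1.21, 1.211]
force: [0.5, 1.0, -2.8]
width: 0.606
```

```bash
python3 go.py .542 -.0957 .08 90; python3 look.py scene s13 200 140 340 245
```

```text
t 16.88 pos [ 0.5416 -0.077   0.17  ] jaw 90.03 F [ 0.5  1.  -2.8] w 0.606 j [-0.06  0.33  0.13  1.8  -0.05  1.01  1.67]
shift [ 0.1125 -0.0006 -0.0235] turn [ 0.0005  0.0005 -0.0016] rows 3.0
scale 5.714285714285714
```

View pics/s13.png

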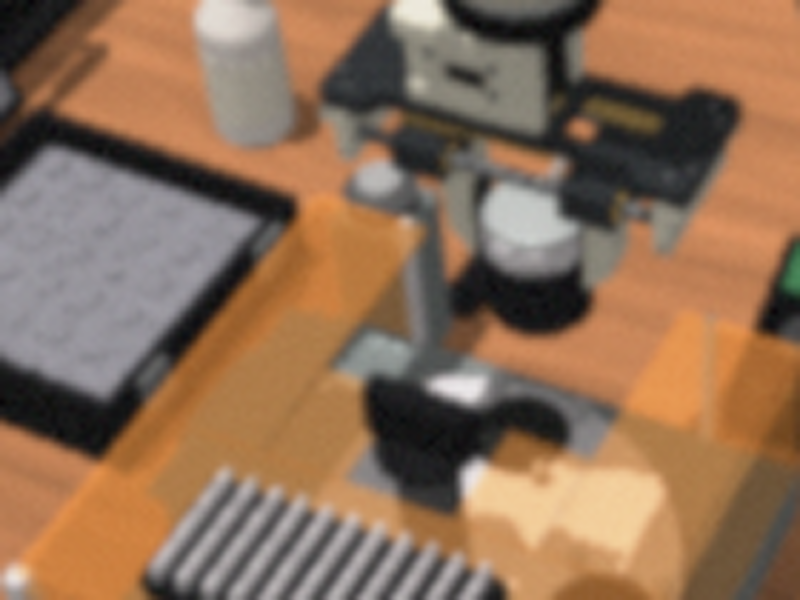

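Emit:
{"fn": "step_arm", "kwargs": {
  "rows": [
    [1,0.03,-0.0005,-0.0235,0,0,-0.0015],
    [1,0.06,-0.0005,-0.0235,0,0,-0.0015],
    [1,0.09,-0.0005,-0.0235,0,0,-0.0015],
    [1,0.11,-0.0005,-0.0235,0,0,-0.0015],
    [1,0.112,-0.0005,-0.0235,0,0,-0.0015],
    [1,0.112,-0.0005,-0.0235,0,0,-0.0015]
  ]
}}

```text
clock: 17.43
position: [0.5416, -0.0953, 0.08]
ee_rot: [-1.21, 1.209, 1.212]
force: [1.1, 0.1, -1.7]
width: 0.604
```

```bash
python3 go.py .542 -.0957 .057 90; python3 look.py top t8 280 80 420 220;  python3 look.py scene s14 220 150 320 225
```

```text
t 17.43 pos [ 0.5416 -0.0953  0.08  ] jaw 90.11 F [ 1.1  0.1 -1.7] w 0.604 j [-0.01  0.44  0.12  1.9  -0.07  0.81  1.72]
shift [ 0.0288 -0.0005 -0.0005] turn [ 0.0019  0.0004 -0.0015] rows 1.0
scale 4.285714285714286
scale 8.0
```

View pics/s14.png

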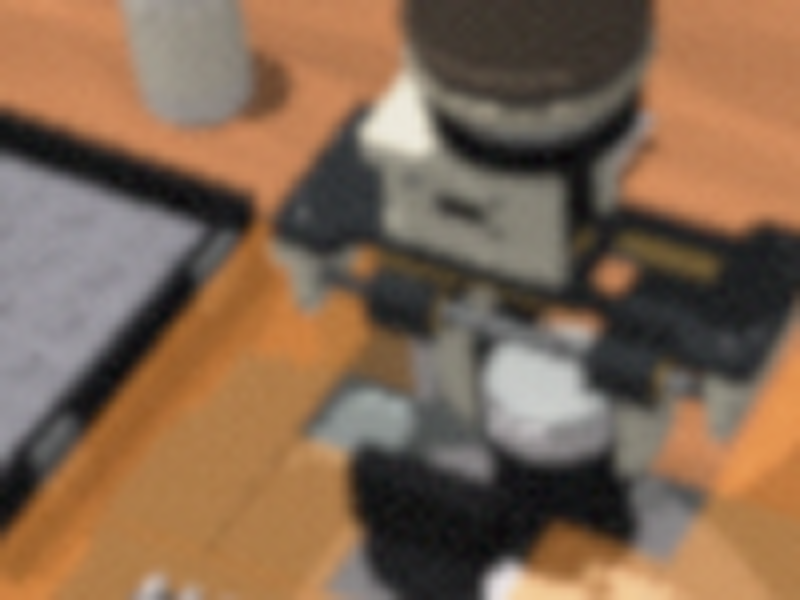

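View pics/t8.png

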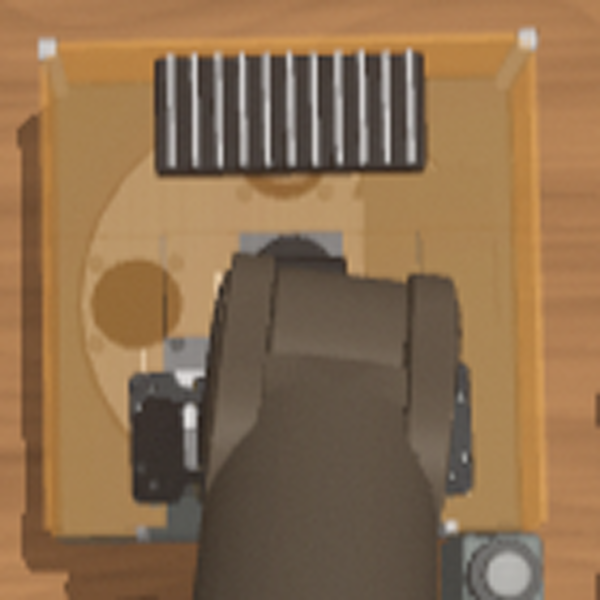

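Emit:
{"fn": "step_arm", "kwargs": {
  "rows": [
    [1,0.01,0,0,0,0,0],
    [1,0.016,0,0,0,0,0],
    [1,0.02,0,0,0,0,0],
    [1,0.024,0,0,0,0,0],
    [1,0.024,0,0,0,0,0]
  ]
}}

```text
clock: 17.95
position: [0.5418, -0.0967, 0.061]
ee_rot: [-1.209, 1.209, 1.209]
force: [-0.3, 0.2, -2.7]
width: 0.608
```

Emit:
{"fn": "step_arm", "kwargs": {
  "rows": [
    [1,0.002,0,0,0,0,0],
    [1,0.004,0,0,0,0,0],
    [1,0.004,0,0,0,0,0]
  ]
}}

```text
clock: 18.2
position: [0.5421, -0.0967, 0.0581]
ee_rot: [-1.21, 1.209, 1.209]
force: [-0.6, -0.1, -3.5]
width: 0.603
```

Emit:
{"fn": "step_arm", "kwargs": {
  "rows": [
    [1,0.001,0,0,0,0,0],
    [1,0.0025,0,0,0,0,0],
    [1,0.0025,0,0,0,0,0]
  ]
}}

```text
clock: 18.45
position: [0.5422, -0.0967, 0.0562]
ee_rot: [-1.21, 1.209, 1.209]
force: [-0.5, -0.2, -3.1]
width: 0.603
```

Emit:
{"fn": "step_arm", "kwargs": {
  "rows": [
    [1,0.001,0,0,0,0,0],
    [1,0.002,0,0,0,0,0],
    [1,0.002,0,0,0,0,0]
  ]
}}

```text
clock: 18.7
position: [0.5425, -0.0967, 0.0559]
ee_rot: [-1.21, 1.208, 1.208]
force: [-4.2, 0.7, 11.1]
width: 0.607
```

Emit:
{"fn": "step_arm", "kwargs": {
  "rows": [
    [-0.6,-0.002,0,0,0,0,0],
    [-0.6,-0.002,0,0,0,0,0],
    [-0.6,-0.002,0,0,0,0,0],
    [-0.6,-0.002,0,0,0,0,0],
    [-0.6,-0.04,0,0,0,0,0],
    [-0.6,-0.08,0,0,0,0,0],
    [-0.6,-0.12,0,0,0,0,0],
    [-0.6,-0.16,0,0,0,0,0],
    [-0.6,-0.18,0,0,0,0,0],
    [-0.6,-0.18,0,0,0,0,0]
  ]
}}

```text
clock: 19.53
position: [0.5446, -0.097, 0.2028]
ee_rot: [-1.213, 1.204, 1.203]
force: [1.0, -0.7, -0.1]
width: 0.801
```

```bash
python3 look.py top t9;  python3 look.py scene s15 220 150 340 240; python3 go.py .638 -.0965 .20 -1.2
```

```text
scale 6.666666666666667
t 19.63 pos [ 0.5423 -0.0966  0.1989] jaw 90.0 F [-0.7  0.3 -0.7] w 0.801 j [-0.03  0.31  0.15  1.76 -0.05  1.08  1.7 ]
shift [-0.0012 -0.1196  0.0002] turn [1.5201e+00 1.1000e-03 1.3000e-03] rows 13.0
```

View pics/s15.png

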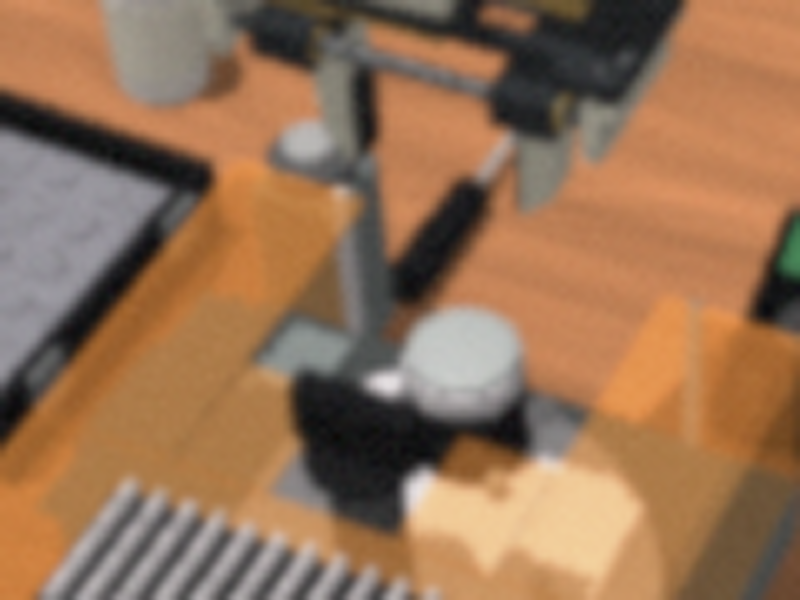

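View pics/t9.png

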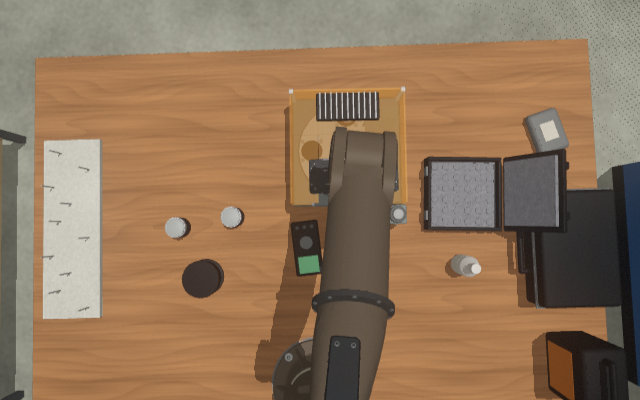

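Emit:
{"fn": "step_arm", "kwargs": {
  "rows": [
    [0,0,-0.12,0,1,0,0],
    [0,0,-0.12,0,1,0,0],
    [0,0,-0.12,0,1,0,0],
    [0,0,-0.12,0,1,0,0],
    [0,0,-0.12,0,1,0,0],
    [0,0,-0.12,0,1,0,0],
    [0,0,-0.12,0,1,0,0],
    [0,0,-0.12,0,1,0,0],
    [0,0,-0.12,0,1,0,0],
    [0,0,-0.12,0,1,0,0]
  ]
}}

```text
clock: 20.47
position: [0.6372, -0.0963, 0.1966]
ee_rot: [-0.409, 1.535, 0.409]
force: [0.2, -1.0, 0.8]
width: 0.498
```

Emit:
{"fn": "step_arm", "kwargs": {
  "rows": [
    [0,0,0,0,0.52,0,0],
    [0,0,0,0,0.52,0,0],
    [0,0,0,0,0.52,0,0],
    [0,0,0,0,0.52,0,0],
    [0,0,0,0,0.52,0,0],
    [0,0,0,0,0.52,0,0],
    [0,0,0,0,0.52,0,0]
  ]
}}

```text
clock: 21.05
position: [0.6376, -0.0966, 0.1977]
ee_rot: [0.013, 1.572, -0.014]
force: [-1.0, -0.2, -0.4]
width: 0.502
```

```bash
python3 go.py .638 -.0965 .128 -1.2;python3 - <<'E'
from h import *
d=dict(np.load("s15.npz"));c=cloud(d)
q=c[150:240,220:340].reshape(-1,3);m=(np.hypot(q[:,0]-.546,q[:,1]+.094)<.03)&(q[:,2]>.118)&(q[:,2]<.14);q=q[m];print(len(q),q.mean(0),np.median(q[:,2]),np.linalg.lstsq(np.c_[q[:,:2],np.ones(len(q))],q[:,2],rcond=None)[0])
E
```

```text
t 21.05 pos [ 0.6376 -0.0966  0.1977] jaw -1.0 F [-1.  -0.2 -0.4] w 0.502 j [-0.27  0.49  0.52  1.54 -0.26  1.17  0.28]
shift [0.0871 0.0002 0.0006] turn [ 0.0033 -0.001   0.0005] rows 2.0
193 [ 0.54773511 -0.0948995   0.12499092] 0.12546694339680697 [-0.05455076 -0.0121518   0.15371709]
```

Emit:
{"fn": "step_arm", "kwargs": {
  "rows": [
    [0,0.04,0,0,0,0,0],
    [0,0.07,0,0,0,0,0],
    [0,0.087,0,0,0,0,0],
    [0,0.087,0,0,0,0,0],
    [1,0.087,0,0,0,0,0],
    [1,0.087,0,0,0,0,0],
    [1,0.087,0,0,0,0,0],
    [1,0.087,0,0,0,0,0],
    [1,0.087,0,0,0,0,0],
    [1,0.087,0,0,0,0,0],
    [1,0.087,0,0,0,0,0]
  ]
}}

```text
clock: 21.97
position: [0.6391, -0.0968, 0.1301]
ee_rot: [0.016, 1.568, -0.016]
force: [2.0, -0.4, 4.7]
width: 0.171
```

```bash
python3 go.py .638 -.0965 .128 88.8
```

```text
t 21.97 pos [ 0.6391 -0.0968  0.1301] jaw -1.18 F [ 2.  -0.4  4.7] w 0.171 j [-0.25  0.55  0.5   1.63 -0.29  1.04  0.31]
shift [ 0.0026  0.0003 -0.0014] turn [-1.4996  0.0018  0.0023] rows 13.0
```

Emit:
{"fn": "step_arm", "kwargs": {
  "rows": [
    [1,0,0,0,-0.1,0,0],
    [1,0,0,0,-0.2,0,0],
    [1,0,0,0,-0.3,0,0],
    [1,0,0,0,-0.4,0,0],
    [1,0,0,0,-0.5,0,0],
    [1,0,0,0,-0.6,0,0],
    [1,0,0,0,-0.7,0,0],
    [1,0,0,0,-0.8,0,0],
    [1,0,0,0,-0.9,0,0],
    [1,0,0,0,-1,0,0],
    [1,0,0,0,-1,0,0]
  ]
}}

```text
clock: 22.88
position: [0.6391, -0.0968, 0.1301]
ee_rot: [-0.805, 1.415, 0.802]
force: [1.8, 0.4, 4.5]
width: 0.171
```

```bash
python3 go.py .638 -.0965 .13 88.8
```

```text
t 22.88 pos [ 0.6391 -0.0968  0.1301] jaw 59.12 F [1.8 0.4 4.5] w 0.171 j [-0.08  0.52  0.22  1.61 -0.13  1.02  1.21]
shift [ 0.0001  0.0013 -0.0004] turn [-0.4947  0.0005  0.0025] rows 5.0
```

Emit:
{"fn": "step_arm", "kwargs": {
  "rows": [
    [1,0,0,0,-0.1,0,0],
    [1,0,0,0,-0.2,0,0],
    [1,0,0,0,-0.3,0,0],
    [1,0,0,0,-0.4,0,0],
    [1,0,0,0,-0.495,0,0],
    [1,0,0,0,-0.495,0,0],
    [1,0,0,0,-0.495,0,0],
    [0,0,0,0,-0.495,0,0],
    [0,0,0,0,-0.495,0,0],
    [0,0,0,0,-0.495,0,0]
  ]
}}

```text
clock: 23.72
position: [0.6375, -0.0967, 0.1287]
ee_rot: [-1.188, 1.223, 1.189]
force: [0.2, -0.2, 1.0]
width: 0.342
```

```bash
python3 go.py .4667 .2225 .13 90
```

```text
t 23.72 pos [ 0.6375 -0.0967  0.1287] jaw 88.38 F [ 0.2 -0.2  1. ] w 0.342 j [ 0.01  0.52  0.09  1.6  -0.05  1.02  1.66]
shift [-0.0015  0.2247  0.3928] turn [-0.0269 -0.0002 -0.0007] rows 9.0
```

Emit:
{"fn": "step_arm", "kwargs": {
  "rows": [
    [0,-0.03,0,0,0,0,0],
    [-1,-0.08,0,0,0,0,0],
    [-1,-0.08,0.225,0.393,-0.027,0,0],
    [-1,-0.08,0.225,0.393,-0.027,0,0],
    [-1,-0.08,0.225,0.393,-0.027,0,0],
    [-1,-0.08,0.225,0.393,-0.027,0,0],
    [-1,-0.08,0.225,0.393,-0.027,0,0],
    [-1,0,0.225,0.393,-0.027,0,0],
    [-1,0.06,0.225,0.393,-0.027,0,0],
    [-1,0.08,0.225,0.393,-0.027,0,0],
    [-1,0.08,0.225,0.393,-0.027,0,0],
    [-1,0.08,0.225,0.393,-0.027,0,0]
  ]
}}

```text
clock: 24.72
position: [0.4646, 0.2237, 0.0635]
ee_rot: [-1.21, 1.209, 1.211]
force: [-0.7, 0.7, -0.2]
width: 1.0
```

Emit:
{"fn": "step_arm", "kwargs": {
  "rows": [
    [-1,0,0,0,0,0,0],
    [-1,0,0,0,0,0,0],
    [-1,0,0,0,0,0,0]
  ]
}}

```text
clock: 24.97
position: [0.4669, 0.2217, 0.0652]
ee_rot: [-1.211, 1.209, 1.209]
force: [0.8, 0.4, -1.0]
width: 0.997
```

```bash
python3 go.py .4667 .2225 -.003 90; python3 look.py top t10; python3 look.py scene s16 340 190 480 295
python3 - <<'E'
from h import *
d=dict(np.load("t10.npz"))
cv2.imwrite("pics/t10z.png",cv2.resize(d["pixels"][80:220,280:420,::-1],None,fx=4.2857,fy=4.2857,interpolation=cv2.INTER_CUBIC))
c=cloud(dict(np.load("s16.npz")))
for n,(x,y) in dict(B=(.4665,.222),C=(.442,.373)).items():
    q=c.reshape(-1,3);m=(np.hypot(q[:,0]-x,q[:,1]-y)<.06)&(q[:,2]>.062)&(q[:,2]<.072);q=q[m];print(n,len(q),q.mean(0) if len(q) else 0)
E
```

```text
t 24.97 pos [0.4669 0.2217 0.0652] jaw 90.07 F [ 0.8  0.4 -1. ] w 0.997 j [-0.52  0.41 -0.03  1.98  0.02  0.75  1.  ]
shift [0.0853 0.0004 0.0011] turn [ 0.0012 -0.0009  0.0007] rows 2.0
scale 5.714285714285714
B 175 [0.47036276 0.223142   0.06580548]
C 188 [0.44623687 0.37522976 0.06583821]
```

View pics/s16.png

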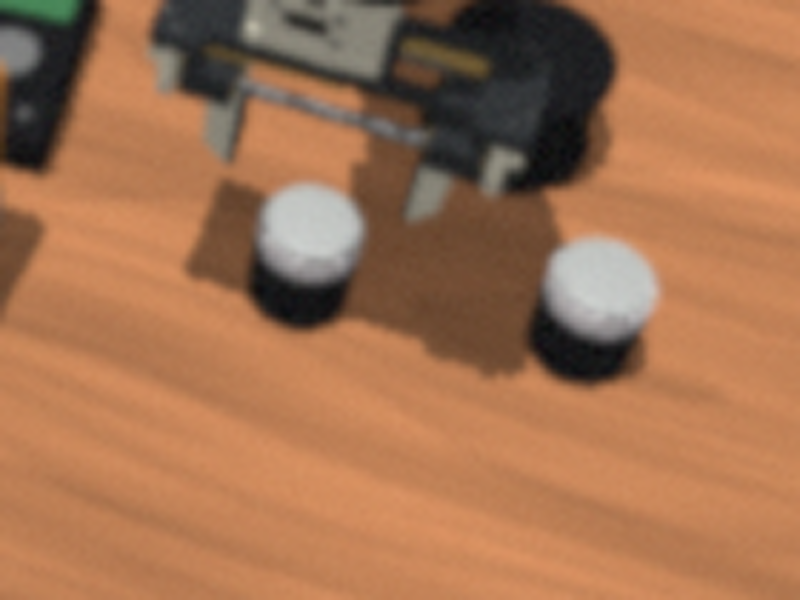

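View pics/t10z.png

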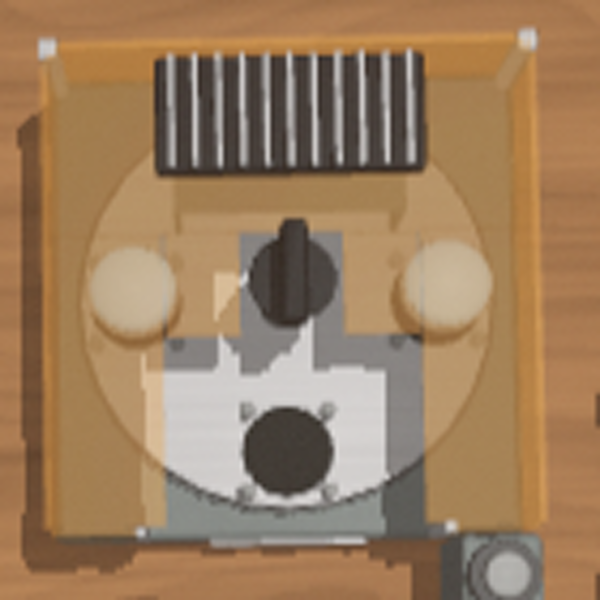

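Nest_b now sits at the opening (pad at zoom 288,452). The finished lamp is on the left and the first lamp on the right, and lamps B and C have not moved. Grasping lamp B.

Emit:
{"fn": "step_arm", "kwargs": {
  "rows": [
    [-1,0.03,0,0.001,0,0,0],
    [-1,0.06,0,0.001,0,0,0],
    [-1,0.085,0,0.001,0,0,0],
    [-1,0.085,0,0.001,0,0,0],
    [-1,0.085,0,0.001,0,0,0],
    [1,0.085,0,0.001,0,0,0],
    [1,0.085,0,0.001,0,0,0],
    [1,0.085,0,0.001,0,0,0],
    [1,0.085,0,0.001,0,0,0],
    [1,0.085,0,0.001,0,0,0],
    [1,0.085,0,0.001,0,0,0],
    [1,0.085,0,0.001,0,0,0]
  ]
}}

```text
clock: 26.07
position: [0.4667, 0.2233, -0.0026]
ee_rot: [-1.211, 1.207, 1.21]
force: [-1.3, -0.1, 5.3]
width: 0.606
```

```bash
python3 go.py .5422 -.0965 .17 90
```

```text
t 26.07 pos [ 0.4667  0.2233 -0.0026] jaw 90.12 F [-1.3 -0.1  5.3] w 0.606 j [-0.52  0.52 -0.03  2.03  0.03  0.59  0.99]
shift [-0.2157 -0.0937 -0.3999] turn [0.0021 0.0001 0.001 ] rows 9.0
```

Emit:
{"fn": "step_arm", "kwargs": {
  "rows": [
    [1,-0.05,0,0,0,0,0],
    [1,-0.1,0,0,0,0,0],
    [1,-0.15,0,0,0,0,0],
    [1,-0.2,-0.02,-0.02,0.002,0,0.001],
    [1,-0.216,-0.04,-0.06,0.002,0,0.001],
    [1,-0.216,-0.06,-0.11,0.002,0,0.001],
    [1,-0.216,-0.08,-0.16,0.002,0,0.001],
    [1,-0.216,-0.094,-0.21,0.002,0,0.001],
    [1,-0.216,-0.094,-0.26,0.002,0,0.001],
    [1,-0.216,-0.094,-0.31,0.002,0,0.001],
    [1,-0.216,-0.094,-0.355,0.002,0,0.001],
    [1,-0.216,-0.094,-0.4,0.002,0,0.001]
  ]
}}

```text
clock: 27.07
position: [0.5412, -0.0989, 0.1693]
ee_rot: [-1.208, 1.211, 1.21]
force: [0.6, 0.4, -4.3]
width: 0.605
```

Emit:
{"fn": "step_arm", "kwargs": {
  "rows": [
    [1,0,0,0,0,0,0],
    [1,0,0,0,0,0,0],
    [1,0,0,0,0,0,0]
  ]
}}

```text
clock: 27.32
position: [0.5418, -0.0962, 0.1694]
ee_rot: [-1.208, 1.21, 1.21]
force: [-0.2, 0.7, -3.8]
width: 0.604
```

```bash
python3 go.py .5422 -.0965 .08 90
```

```text
t 27.32 pos [ 0.5418 -0.0962  0.1694] jaw 89.98 F [-0.2  0.7 -3.8] w 0.604 j [ 0.    0.34  0.1   1.79 -0.04  1.02  1.69]
shift [ 0.1117 -0.0007 -0.0004] turn [-0.0003  0.0005 -0.0016] rows 3.0
```

Lower to just above the disc, then settle gently.

Emit:
{"fn": "step_arm", "kwargs": {
  "rows": [
    [1,0.04,0,0,0,0,0],
    [1,0.08,0,0,0,0,0],
    [1,0.11,0,0,0,0,0],
    [1,0.12,0,0,0,0,0],
    [1,0.13,0,0,0,0,0],
    [1,0.135,0,0,0,0,0],
    [1,0.137,0,0,0,0,0],
    [1,0.137,0,0,0,0,0]
  ]
}}

```text
clock: 27.98
position: [0.5431, -0.0965, 0.0611]
ee_rot: [-1.21, 1.208, 1.209]
force: [-0.0, -1.0, -3.5]
width: 0.604
```

Emit:
{"fn": "step_arm", "kwargs": {
  "rows": [
    [1,0.001,0,0,0,0,0],
    [1,0.0025,0,0,0,0,0],
    [1,0.0025,0,0,0,0,0]
  ]
}}

```text
clock: 28.23
position: [0.5426, -0.0968, 0.0588]
ee_rot: [-1.21, 1.209, 1.209]
force: [-0.6, 0.9, -3.9]
width: 0.606
```

Emit:
{"fn": "step_arm", "kwargs": {
  "rows": [
    [1,0.001,0,0,0,0,0],
    [1,0.0025,0,0,0,0,0],
    [1,0.0025,0,0,0,0,0]
  ]
}}

```text
clock: 28.48
position: [0.5426, -0.0968, 0.0574]
ee_rot: [-1.209, 1.209, 1.209]
force: [-3.3, 0.8, 8.2]
width: 0.604
```

Emit:
{"fn": "step_arm", "kwargs": {
  "rows": [
    [-0.6,-0.002,0,0,0,0,0],
    [-0.6,-0.002,0,0,0,0,0],
    [-0.6,-0.002,0,0,0,0,0],
    [-0.6,-0.002,0,0,0,0,0],
    [-0.6,-0.04,0,0,0,0,0],
    [-0.6,-0.08,0,0,0,0,0],
    [-0.6,-0.12,0,0,0,0,0],
    [-0.6,-0.16,0,0,0,0,0],
    [-0.6,-0.18,0,0,0,0,0],
    [-0.6,-0.18,0,0,0,0,0]
  ]
}}

```text
clock: 29.32
position: [0.5448, -0.097, 0.2045]
ee_rot: [-1.213, 1.205, 1.204]
force: [0.7, -1.0, 0.2]
width: 0.799
```

Emit:
{"fn": "step_arm", "kwargs": {
  "rows": [
    [0,0,-0.12,0,1,0,0],
    [0,0,-0.12,0,1,0,0],
    [0,0,-0.12,0,1,0,0],
    [0,0,-0.12,0,1,0,0],
    [0,0,-0.12,0,1,0,0],
    [0,0,-0.12,0,1,0,0],
    [0,0,-0.12,0,1,0,0],
    [0,0,-0.12,0,1,0,0],
    [0,0,-0.12,0,1,0,0],
    [0,0,-0.12,0,1,0,0]
  ]
}}

```text
clock: 30.15
position: [0.6379, -0.0965, 0.199]
ee_rot: [-0.409, 1.534, 0.409]
force: [0.6, 0.7, 0.5]
width: 0.5
```

Emit:
{"fn": "step_arm", "kwargs": {
  "rows": [
    [0,0,0,0,1,0,0],
    [0,0,0,0,1,0,0],
    [0,0,0,0,1,0,0],
    [0,0,0,0,1,0,0],
    [0,0,0,0,1,0,0],
    [0,0,0,0,1,0,0],
    [0,0,0,0,1,0,0],
    [0,0,0,0,1,0,0],
    [0,0,0,0,1,0,0],
    [0,0,0,0,1,0,0]
  ]
}}

```text
clock: 30.98
position: [0.638, -0.0965, 0.1994]
ee_rot: [0.41, 1.533, -0.411]
force: [0.5, 0.9, 0.5]
width: 0.499
```

Emit:
{"fn": "step_arm", "kwargs": {
  "rows": [
    [0,0,0,0,1,0,0],
    [0,0,0,0,1,0,0],
    [0,0,0,0,1,0,0],
    [0,0,0,0,1,0,0],
    [0,0,0,0,1,0,0],
    [0,0,0,0,1,0,0],
    [0,0,0,0,1,0,0],
    [0,0,0,0,1,0,0],
    [0,0,0,0,1,0,0],
    [0,0,0,0,1,0,0],
    [0,0,0,0,1,0,0]
  ]
}}

```text
clock: 31.9
position: [0.6381, -0.0967, 0.1998]
ee_rot: [1.205, 1.212, -1.207]
force: [0.4, -0.4, 0.5]
width: 0.501
```

```bash
python3 go.py .638 -.0968 .129 -91.2;  python3 look.py scene s17 220 150 340 240
python3 - <<'E'
from h import *
d=dict(np.load("s17.npz"));c=cloud(d)
q=c[150:240,220:340].reshape(-1,3);m=(np.hypot(q[:,0]-.546,q[:,1]+.094)<.03)&(q[:,2]>.118)&(q[:,2]<.14);q=q[m];print(len(q),q.mean(0),np.median(q[:,2]))
E
```

```text
t 31.9 pos [ 0.6381 -0.0967  0.1998] jaw -89.74 F [ 0.4 -0.4  0.5] w 0.501 j [-0.47  0.58  0.88  1.56 -0.46  1.23 -1.08]
shift [ 0.0885 -0.      0.0001] turn [0.0244 0.0004 0.0012] rows 2.0
scale 6.666666666666667
167 [ 0.54906849 -0.09293446  0.12516593] 0.12544712898961707
```

View pics/s17.png

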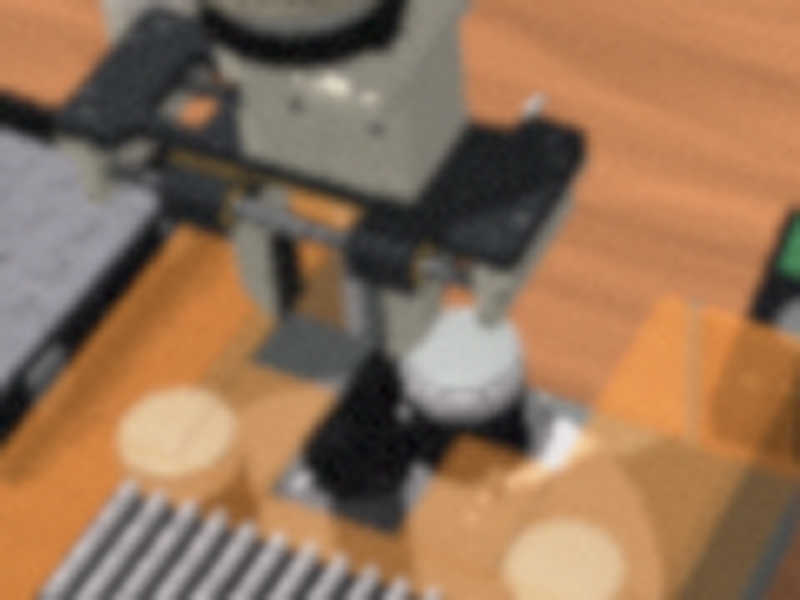

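Emit:
{"fn": "step_arm", "kwargs": {
  "rows": [
    [0,0.04,0,0,0.025,0,0],
    [0,0.07,0,0,0.025,0,0],
    [0,0.0885,0,0,0.025,0,0],
    [0,0.0885,0,0,0.025,0,0],
    [1,0.0885,0,0,0.025,0,0],
    [1,0.0885,0,0,0.025,0,0],
    [1,0.0885,0,0,0.025,0,0],
    [1,0.0885,0,0,0.025,0,0],
    [1,0.0885,0,0,0.025,0,0],
    [1,0.0885,0,0,0.025,0,0],
    [1,0.0885,0,0,0.025,0,0]
  ]
}}

```text
clock: 32.87
position: [0.6388, -0.0968, 0.1304]
ee_rot: [1.228, 1.196, -1.228]
force: [-0.1, 0.4, 6.2]
width: 0.17
```

```bash
python3 go.py .638 -.0968 .13 -1.2
```

```text
t 32.87 pos [ 0.6388 -0.0968  0.1304] jaw -91.47 F [-0.1  0.4  6.2] w 0.17 j [-0.45  0.64  0.84  1.64 -0.52  1.1  -1.06]
shift [ 0.0004 -0.001   0.    ] turn [-1.5046e+00  8.0000e-04 -5.0000e-04] rows 13.0
```

Emit:
{"fn": "step_arm", "kwargs": {
  "rows": [
    [1,0,0,0,-0.1,0,0],
    [1,0,0,0,-0.2,0,0],
    [1,0,0,0,-0.3,0,0],
    [1,0,0,0,-0.4,0,0],
    [1,0,0,0,-0.5,0,0],
    [1,0,0,0,-0.6,0,0],
    [1,0,0,0,-0.7,0,0],
    [1,0,0,0,-0.8,0,0],
    [1,0,0,0,-0.9,0,0],
    [1,0,0,0,-1,0,0],
    [1,0,0,0,-1,0,0]
  ]
}}

```text
clock: 33.78
position: [0.6391, -0.0967, 0.1303]
ee_rot: [0.427, 1.527, -0.426]
force: [1.8, 1.3, 5.2]
width: 0.174
```

```bash
python3 go.py .638 -.0968 .13 -1.2
```

```text
t 33.78 pos [ 0.6391 -0.0967  0.1303] jaw -31.18 F [1.8 1.3 5.2] w 0.174 j [-0.29  0.56  0.56  1.63 -0.33  1.05 -0.18]
shift [ 0.0004 -0.0008 -0.0011] turn [-4.996e-01  1.300e-03 -4.000e-04] rows 5.0
```

Emit:
{"fn": "step_arm", "kwargs": {
  "rows": [
    [1,0,0,0,-0.1,0,0],
    [1,0,0,0,-0.2,0,0],
    [1,0,0,0,-0.3,0,0],
    [1,0,0,0,-0.4,0,0],
    [1,0,0,0,-0.5,0,0],
    [1,0,0,0,-0.5,0,0],
    [1,0,0,0,-0.5,0,0],
    [0,0,0,0,-0.5,0,0],
    [0,0,0,0,-0.5,0,0],
    [0,0,0,0,-0.5,0,0],
    [0,-0.04,0,0,-0.5,0,0],
    [0,-0.09,0,0,-0.5,0,0]
  ]
}}

```text
clock: 34.78
position: [0.6357, -0.096, 0.1986]
ee_rot: [0.022, 1.579, -0.022]
force: [2.4, 0.1, 0.0]
width: 0.472
```

Emit:
{"fn": "step_arm", "kwargs": {
  "rows": [
    [-0.7,-0.01,0.118,0,-0.75,0,0],
    [-0.7,-0.01,0.118,0,-0.75,0,0],
    [-0.7,-0.01,0.118,0,-0.75,0,0],
    [-0.7,-0.01,0.118,0,-0.75,0,0],
    [-0.7,-0.01,0.118,0,-0.75,0,0],
    [-0.7,-0.01,0.118,0,-0.75,0,0],
    [-0.7,-0.01,0.118,0,-0.75,0,0],
    [-0.7,-0.01,0.118,0,-0.75,0,0]
  ]
}}

```text
clock: 35.45
position: [0.6404, -0.0024, 0.209]
ee_rot: [-0.594, 1.489, 0.594]
force: [0.1, -0.3, 0.7]
width: 0.852
```

```bash
python3 go.py .542 -.0965 .2 90;  python3 look.py top t11 280 80 420 220;python3 look.py scene s18 220 150 340 240
```

```text
t 35.45 pos [ 0.6404 -0.0024  0.209 ] jaw 43.51 F [ 0.1 -0.3  0.7] w 0.852 j [-0.25  0.45  0.25  1.52 -0.12  1.18  0.78]
shift [ 0.0115 -0.0006 -0.1702] turn [-7.749e-01 -7.000e-04 -1.200e-03] rows 7.0
scale 4.285714285714286
scale 6.666666666666667
```

View pics/s18.png

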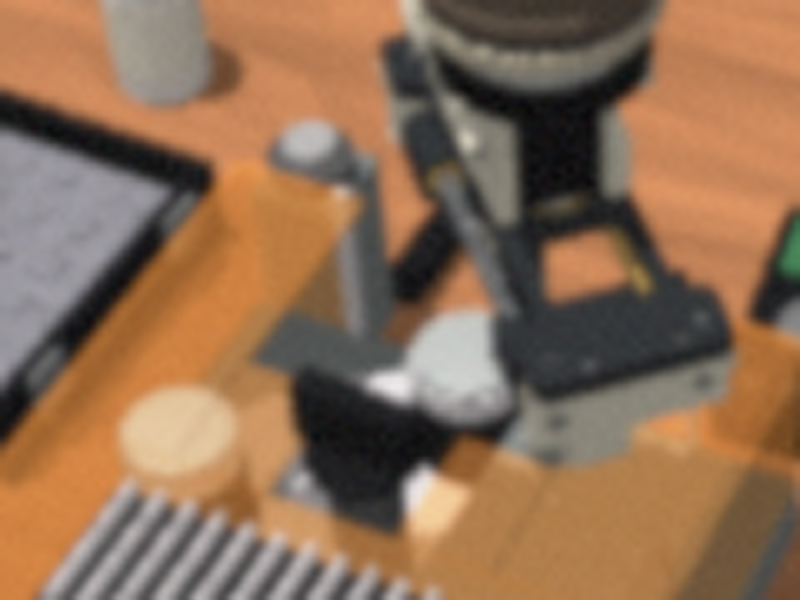

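View pics/t11.png

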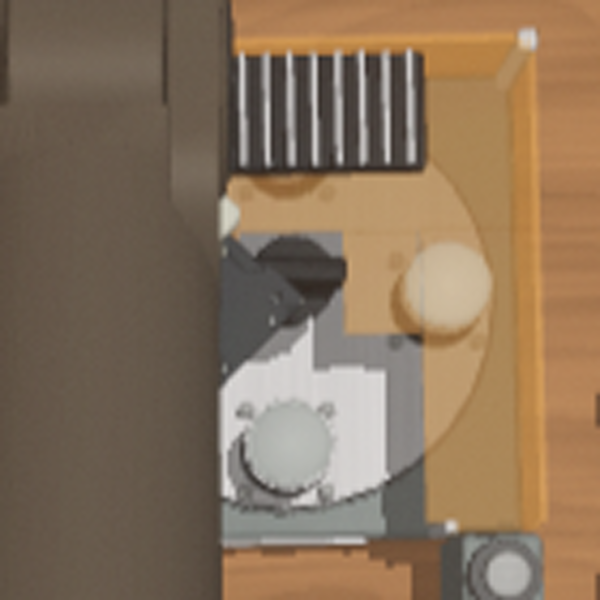

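Emit:
{"fn": "step_arm", "kwargs": {
  "rows": [
    [-0.7,0,0,-0.17,-0.775,0,0],
    [-0.7,0,0,-0.17,-0.775,0,0],
    [-0.7,0,0,-0.17,-0.775,0,0],
    [-0.7,0,0,-0.17,-0.775,0,0],
    [-0.7,0.01,0,-0.17,-0.775,0,0],
    [-0.7,0.01,0,-0.17,-0.775,0,0],
    [-0.7,0.01,0,-0.17,-0.775,0,0],
    [-0.7,0.01,0,-0.17,-0.775,0,0],
    [-0.7,0.01,0,-0.17,-0.775,0,0],
    [-0.7,0.01,0,-0.17,-0.775,0,0]
  ]
}}

```text
clock: 36.38
position: [0.5422, -0.0959, 0.2015]
ee_rot: [-1.206, 1.211, 1.207]
force: [0.1, 0.6, -0.4]
width: 0.846
```

```bash
python3 - <<'E'
from h import *
d=dict(np.load("t11.npz"));f=4.2857
print(pix(d,280+288/f,80+445/f,.126)); print(circ(d,280+int(288/f),80+int(445/f),14,.115,.135))
E
python3 go.py .542 -.0965 .057 90
```

```text
[ 0.54145944 -0.09337283  0.126     ]
(357, array([ 0.54243579, -0.09297905,  0.12391102]), np.float64(0.13207024907873777), (0.5427985191345215, -0.09341392666101456, 0.027651721611618996))
t 36.38 pos [ 0.5422 -0.0959  0.2015] jaw 89.8 F [ 0.1  0.6 -0.4] w 0.846 j [-0.    0.31  0.11  1.75 -0.04  1.09  1.68]
shift [ 1.806e-01  1.000e-04 -7.000e-04] turn [-0.0033 -0.0002 -0.0005] rows 4.0
```

Emit:
{"fn": "step_arm", "kwargs": {
  "rows": [
    [-0.7,0.05,0,0.002,-0.003,0,0],
    [-0.7,0.1,0,0.002,-0.003,0,0],
    [-0.7,0.14,0,0.002,-0.003,0,0],
    [-0.7,0.17,0,0.002,-0.003,0,0],
    [-0.7,0.18,0,0.002,-0.003,0,0],
    [-0.7,0.18,0,0.002,-0.003,0,0],
    [-0.7,0.18,0,0.002,-0.003,0,0]
  ]
}}

```text
clock: 36.97
position: [0.5427, -0.0945, 0.0583]
ee_rot: [-1.211, 1.208, 1.211]
force: [0.4, -0.4, -0.6]
width: 0.848
```

Emit:
{"fn": "step_arm", "kwargs": {
  "rows": [
    [1,0,0,0,0,0,0],
    [1,0,0,0,0,0,0],
    [1,0,0,0,0,0,0],
    [1,0,0,0,0,0,0],
    [1,0,0,0,0,0,0],
    [1,0,0,0,0,0,0]
  ]
}}

```text
clock: 37.47
position: [0.5428, -0.0943, 0.0586]
ee_rot: [-1.212, 1.207, 1.211]
force: [-1.4, 0.5, 7.3]
width: 0.6
```

```bash
python3 go.py .513 -.385 .17 90
```

```text
t 37.47 pos [ 0.5428 -0.0943  0.0586] jaw 90.18 F [-1.4  0.5  7.3] w 0.6 j [ 0.01  0.47  0.09  1.91 -0.06  0.76  1.7 ]
shift [-0.1393  0.0382 -0.3633] turn [ 0.003  -0.0001  0.0012] rows 8.0
```

Emit:
{"fn": "step_arm", "kwargs": {
  "rows": [
    [1,-0.05,0,0,0,0,0],
    [1,-0.1,0,0,0,0,0],
    [1,-0.145,0,0,0,0,0],
    [1,-0.145,0.01,-0.03,0,0,0],
    [1,-0.145,0.02,-0.08,0,0,0],
    [1,-0.145,0.03,-0.13,0,0,0],
    [1,-0.145,0.038,-0.18,0,0,0],
    [1,-0.145,0.038,-0.23,0,0,0],
    [1,-0.145,0.038,-0.28,0,0,0],
    [1,-0.145,0.038,-0.33,0,0,0],
    [1,-0.145,0.038,-0.363,0,0,0],
    [1,-0.145,0.038,-0.363,0,0,0]
  ]
}}

```text
clock: 38.47
position: [0.5096, -0.3927, 0.1732]
ee_rot: [-1.208, 1.217, 1.205]
force: [-0.8, -0.2, -2.9]
width: 0.608
```

Emit:
{"fn": "step_arm", "kwargs": {
  "rows": [
    [1,0,0,0,0,0,0],
    [1,0,0,0,0,0,0],
    [1,0,0,0,0,0,0]
  ]
}}

```text
clock: 38.72
position: [0.5131, -0.3829, 0.1734]
ee_rot: [-1.212, 1.206, 1.214]
force: [-0.4, 0.1, -3.3]
width: 0.603
```

```bash
python3 go.py .513 -.385 .033 90; python3 look.py scene s19 130 120 290 240
```

```text
t 38.72 pos [ 0.5131 -0.3829  0.1734] jaw 90.3 F [-0.4  0.1 -3.3] w 0.603 j [ 0.43  0.48  0.2   1.57 -0.1   1.11  2.22]
shift [ 0.1755  0.     -0.0028] turn [ 0.0049  0.0011 -0.0006] rows 4.0
scale 5.0
```

View pics/s19.png

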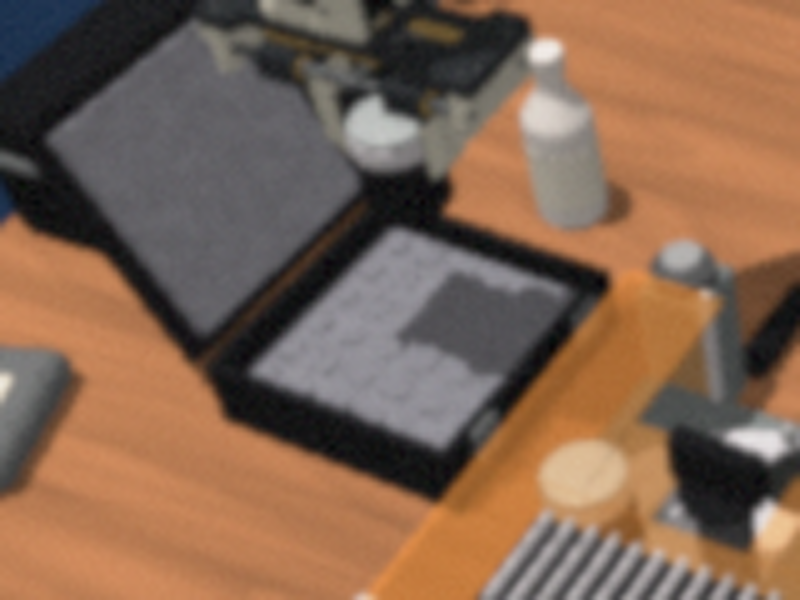

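Emit:
{"fn": "step_arm", "kwargs": {
  "rows": [
    [1,0.05,0,-0.0028,0.005,0,0],
    [1,0.1,0,-0.0028,0.005,0,0],
    [1,0.14,0,-0.0028,0.005,0,0],
    [1,0.16,0,-0.0028,0.005,0,0],
    [1,0.172,0,-0.0028,0.005,0,0],
    [1,0.176,0,-0.0028,0.005,0,0],
    [1,0.176,0,-0.0028,0.005,0,0]
  ]
}}

```text
clock: 39.35
position: [0.5131, -0.3866, 0.033]
ee_rot: [-1.208, 1.21, 1.208]
force: [0.4, 0.5, -2.1]
width: 0.606
```

Emit:
{"fn": "step_arm", "kwargs": {
  "rows": [
    [1,0.001,0,0,0,0,0],
    [1,0.0025,0,0,0,0,0],
    [1,0.004,0,0,0,0,0],
    [1,0.004,0,0,0,0,0]
  ]
}}

```text
clock: 39.68
position: [0.513, -0.3874, 0.0303]
ee_rot: [-1.209, 1.21, 1.207]
force: [-0.7, 0.3, -3.1]
width: 0.612
```

Emit:
{"fn": "step_arm", "kwargs": {
  "rows": [
    [1,0.001,0,0,0,0,0],
    [1,0.0025,0,0,0,0,0],
    [1,0.0025,0,0,0,0,0]
  ]
}}

```text
clock: 39.93
position: [0.5129, -0.3874, 0.0287]
ee_rot: [-1.208, 1.21, 1.207]
force: [-2.5, 1.2, 6.3]
width: 0.606
```

Contact at the expected height. Releasing and lifting away.

Emit:
{"fn": "step_arm", "kwargs": {
  "rows": [
    [-0.6,-0.001,0,0,0,0,0],
    [-0.6,-0.001,0,0,0,0,0],
    [-0.6,-0.001,0,0,0,0,0],
    [-0.6,-0.001,0,0,0,0,0],
    [-0.6,-0.04,0,0,0,0,0],
    [-0.6,-0.08,0,0,0,0,0],
    [-0.6,-0.12,0,0,0,0,0],
    [-0.6,-0.17,0,0,0,0,0],
    [-0.6,-0.21,0,0,0,0,0],
    [-0.6,-0.21,0,0,0,0,0]
  ]
}}

```text
clock: 40.77
position: [0.5157, -0.3896, 0.2032]
ee_rot: [-1.216, 1.208, 1.198]
force: [0.5, -0.9, -0.0]
width: 0.796
```

```bash
python3 look.py scene s20; python3 look.py top t12;python3 go.py .442 .373 .12 90
python3 - <<'E'
from h import *
d=dict(np.load("t12.npz"))
print(circ(d,176,228,20,.055,.075))
s=dict(np.load("s20.npz"));c=cloud(s)
q=c.reshape(-1,3)
for n,x,y,h in (("done",.516,-.386,.096),("C",.445,.375,.066)):
    m=(np.hypot(q[:,0]-x,q[:,1]-y)<.035)&(abs(q[:,2]-h)<.006);print(n,m.sum(),q[m].mean(0),np.median(q[m][:,2]))
cv2.imwrite("pics/s20z.png",cv2.resize(s["pixels"][120:240,130:290,::-1],None,fx=5,fy=5,interpolation=cv2.INTER_CUBIC))
E
```

```text
t 40.87 pos [ 0.5135 -0.3877  0.1972] jaw 89.88 F [ 0.1 -0.  -1.8] w 0.797 j [ 0.43  0.46  0.2   1.53 -0.1   1.15  2.22]
shift [0.0945 0.0916 0.9508] turn [-0.002  -0.0018  0.0024] rows 19.0
(326, array([0.44193902, 0.37318334, 0.06388765]), np.float64(0.07249859717828011), (0.44175925850868225, 0.3745925724506378, 0.028291551396250725))
done 140 [ 0.51737387 -0.38518122  0.09549301] 0.09581685777949772
C 200 [0.44663813 0.37525232 0.06530703] 0.06566384831625915
```

View pics/s20z.png

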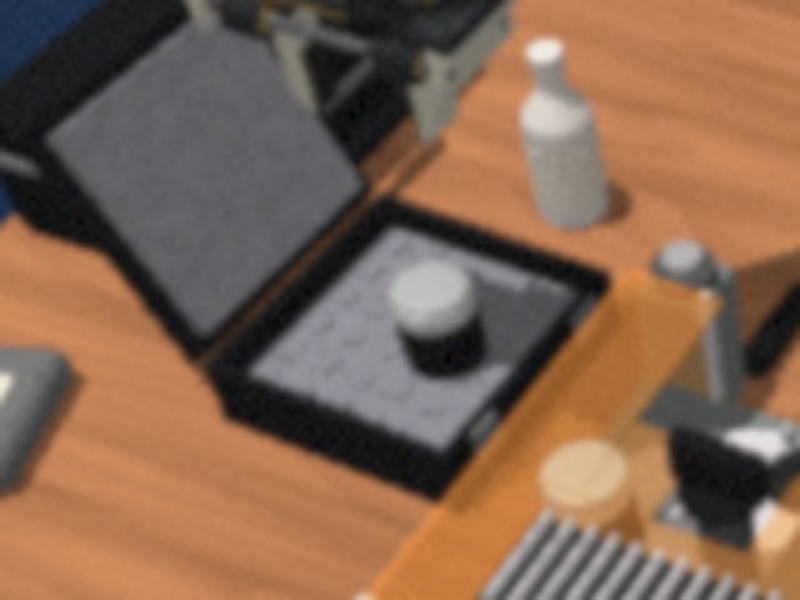

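View pics/t12.png

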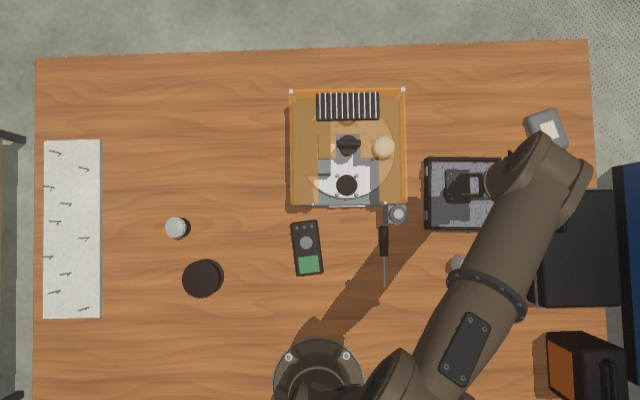

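Emit:
{"fn": "step_arm", "kwargs": {
  "rows": [
    [-1,0,0.09,0.95,0,0,0],
    [-1,0,0.09,0.95,0,0,0],
    [-1,0,0.09,0.95,0,0,0],
    [-1,0,0.09,0.95,0,0,0],
    [-1,0,0.09,0.95,0,0,0],
    [-1,0,0.09,0.95,0,0,0],
    [-1,0,0.09,0.95,0,0,0],
    [-1,0,0.09,0.95,0,0,0],
    [-1,0,0.09,0.95,0,0,0],
    [-1,0,0.09,0.95,0,0,0],
    [-1,0,0.09,0.95,0,0,0],
    [-1,0,0.09,0.95,0,0,0]
  ]
}}

```text
clock: 41.87
position: [0.465, 0.1125, 0.1943]
ee_rot: [-1.207, 1.213, 1.209]
force: [2.2, -0.1, 0.3]
width: 1.0
```

```bash
python3 go.py .442 .373 .07 90
```

```text
t 41.87 pos [0.465  0.1125 0.1943] jaw 89.88 F [ 2.2 -0.1  0.3] w 1.0 j [-0.31  0.2  -0.05  1.91  0.01  1.03  1.21]
shift [0.1552 0.029  0.3257] turn [-0.0019 -0.0008 -0.0023] rows 7.0
```

Emit:
{"fn": "step_arm", "kwargs": {
  "rows": [
    [-1,0,0.029,0.32,0,0,0],
    [-1,0,0.029,0.32,0,0,0],
    [-1,0.05,0.029,0.32,0,0,0],
    [-1,0.1,0.029,0.32,0,0,0],
    [-1,0.155,0.029,0.32,0,0,0],
    [-1,0.155,0.029,0.32,0,0,0],
    [-1,0.155,0.029,0.32,0,0,0],
    [-1,0.155,0.029,0.32,0,0,0],
    [-1,0.155,0.029,0.32,0,0,0],
    [-1,0.155,0.029,0.32,0,0,0],
    [-1,0.155,0.029,0.32,0,0,0]
  ]
}}

```text
clock: 42.78
position: [0.4447, 0.3652, 0.072]
ee_rot: [-1.207, 1.211, 1.206]
force: [-0.5, -0.5, -0.5]
width: 0.999
```

```bash
python3 go.py .442 .373 -.003 90; python3 look.py scene s21 340 190 480 295; python3 look.py top t13 280 80 420 220
```

```text
t 42.78 pos [0.4447 0.3652 0.072 ] jaw 89.79 F [-0.5 -0.5 -0.5] w 0.999 j [-0.68  0.49 -0.13  1.82  0.09  0.83  0.71]
shift [0.0938 0.0034 0.0098] turn [-0.0035 -0.0008  0.0001] rows 2.0
scale 5.714285714285714
scale 4.285714285714286
```

View pics/s21.png

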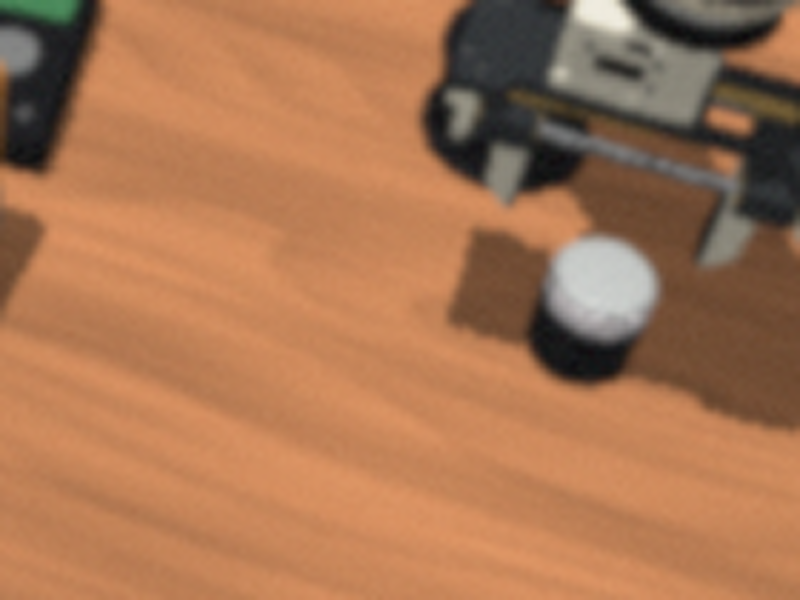

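View pics/t13.png

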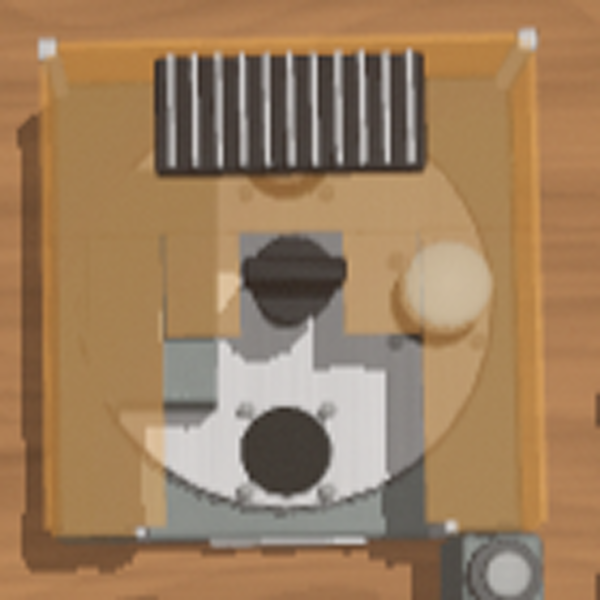

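Emit:
{"fn": "step_arm", "kwargs": {
  "rows": [
    [-1,0,0.0034,0.0098,-0.003,0,0],
    [-1,0.04,0.0034,0.0098,-0.003,0,0],
    [-1,0.07,0.0034,0.0098,-0.003,0,0],
    [-1,0.094,0.0034,0.0098,-0.003,0,0],
    [-1,0.094,0.0034,0.0098,-0.003,0,0],
    [-1,0.094,0.0034,0.0098,-0.003,0,0]
  ]
}}

```text
clock: 43.38
position: [0.4409, 0.3744, -0.0035]
ee_rot: [-1.21, 1.21, 1.21]
force: [0.4, 0.7, 1.4]
width: 1.0
```

Emit:
{"fn": "step_arm", "kwargs": {
  "rows": [
    [1,0,0,0,0,0,0],
    [1,0,0,0,0,0,0],
    [1,0,0,0,0,0,0],
    [1,0,0,0,0,0,0],
    [1,0,0,0,0,0,0],
    [1,0,0,0,0,0,0],
    [1,0,0,0,0,0,0]
  ]
}}

```text
clock: 43.97
position: [0.4413, 0.375, -0.0033]
ee_rot: [-1.21, 1.208, 1.21]
force: [-0.8, 0.1, 3.6]
width: 0.608
```

```bash
python3 go.py .542 -.0962 .17 90
```

```text
t 43.97 pos [ 0.4413  0.375  -0.0033] jaw 90.07 F [-0.8  0.1  3.6] w 0.608 j [-0.71  0.6  -0.13  1.87  0.11  0.68  0.67]
shift [-0.2169 -0.1252 -0.5891] turn [0.0011 0.0005 0.0002] rows 13.0
```

Emit:
{"fn": "step_arm", "kwargs": {
  "rows": [
    [1,-0.05,0,0,0,0,0],
    [1,-0.1,0,0,0,0,0],
    [1,-0.15,0,0,0,0,0],
    [1,-0.2,-0.02,-0.03,0.001,0,0],
    [1,-0.217,-0.04,-0.07,0.001,0,0],
    [1,-0.217,-0.06,-0.11,0.001,0,0],
    [1,-0.217,-0.08,-0.16,0.001,0,0],
    [1,-0.217,-0.1,-0.21,0.001,0,0],
    [1,-0.217,-0.12,-0.26,0.001,0,0],
    [1,-0.217,-0.125,-0.31,0.001,0,0],
    [1,-0.217,-0.125,-0.36,0.001,0,0],
    [1,-0.217,-0.125,-0.41,0.001,0,0]
  ]
}}

```text
clock: 44.97
position: [0.5409, 0.0444, 0.1692]
ee_rot: [-1.208, 1.211, 1.21]
force: [2.3, -0.4, -3.5]
width: 0.605
```

Emit:
{"fn": "step_arm", "kwargs": {
  "rows": [
    [1,0,0,-0.05,0,0,0],
    [1,0,0,-0.1,0,0,0],
    [1,0,0,-0.14,0,0,0],
    [1,0,0,-0.17,0,0,0],
    [1,0,0,-0.179,0,0,0],
    [1,0,0,-0.179,0,0,0],
    [1,0,0,-0.179,0,0,0],
    [1,0,0,-0.179,0,0,0]
  ]
}}

```text
clock: 45.63
position: [0.5414, -0.0944, 0.1696]
ee_rot: [-1.21, 1.208, 1.212]
force: [0.1, 0.8, -3.9]
width: 0.605
```

```bash
python3 go.py .542 -.0962 .06 90
```

```text
t 45.63 pos [ 0.5414 -0.0944  0.1696] jaw 90.13 F [ 0.1  0.8 -3.9] w 0.605 j [ 0.07  0.34  0.01  1.79 -0.01  1.02  1.65]
shift [ 0.1371 -0.0009 -0.0024] turn [ 0.0021  0.0009 -0.001 ] rows 3.0
```

Emit:
{"fn": "step_arm", "kwargs": {
  "rows": [
    [1,0.04,-0.0005,-0.0022,0.002,0,-0.001],
    [1,0.08,-0.0005,-0.0022,0.002,0,-0.001],
    [1,0.11,-0.0005,-0.0022,0.002,0,-0.001],
    [1,0.12,-0.0005,-0.0022,0.002,0,-0.001],
    [1,0.13,-0.0005,-0.0022,0.002,0,-0.001],
    [1,0.135,-0.0005,-0.0022,0.002,0,-0.001],
    [1,0.137,-0.0005,-0.0022,0.002,0,-0.001],
    [1,0.137,-0.0005,-0.0022,0.002,0,-0.001]
  ]
}}

```text
clock: 46.3
position: [0.5426, -0.0978, 0.0611]
ee_rot: [-1.209, 1.209, 1.207]
force: [-1.6, 0.2, -4.0]
width: 0.603
```

Emit:
{"fn": "step_arm", "kwargs": {
  "rows": [
    [1,0.001,0,0,0,0,0],
    [1,0.003,0,0,0,0,0],
    [1,0.003,0,0,0,0,0]
  ]
}}

```text
clock: 46.55
position: [0.5422, -0.0982, 0.0584]
ee_rot: [-1.208, 1.209, 1.206]
force: [0.2, 0.3, -3.6]
width: 0.605
```

Emit:
{"fn": "step_arm", "kwargs": {
  "rows": [
    [1,0.001,0,0.001,0,0,0],
    [1,0.0025,0,0.001,0,0,0],
    [1,0.003,0,0.001,0,0,0]
  ]
}}

```text
clock: 46.8
position: [0.5425, -0.0975, 0.0566]
ee_rot: [-1.209, 1.209, 1.206]
force: [-5.6, 0.8, 13.7]
width: 0.605
```

Seated. Release, lift, and go to the knob at jaw -1.

Emit:
{"fn": "step_arm", "kwargs": {
  "rows": [
    [-0.6,-0.002,0,0,0,0,0],
    [-0.6,-0.002,0,0,0,0,0],
    [-0.6,-0.002,0,0,0,0,0],
    [-0.6,-0.002,0,0,0,0,0],
    [-0.6,-0.04,0,0,0,0,0],
    [-0.6,-0.08,0,0,0,0,0],
    [-0.6,-0.12,0,0,0,0,0],
    [-0.6,-0.16,0,0,0,0,0],
    [-0.6,-0.18,0,0,0,0,0],
    [-0.6,-0.18,0,0,0,0,0]
  ]
}}

```text
clock: 47.63
position: [0.5443, -0.0977, 0.2037]
ee_rot: [-1.212, 1.205, 1.202]
force: [0.4, -0.3, 0.7]
width: 0.8
```

Emit:
{"fn": "step_arm", "kwargs": {
  "rows": [
    [0,0,-0.12,0,1,0,0],
    [0,0,-0.12,0,1,0,0],
    [0,0,-0.12,0,1,0,0],
    [0,0,-0.12,0,1,0,0],
    [0,0,-0.12,0,1,0,0],
    [0,0,-0.12,0,1,0,0],
    [0,0,-0.12,0,1,0,0],
    [0,0,-0.12,0,1,0,0],
    [0,0,-0.12,0,1,0,0],
    [0,0,-0.12,0,1,0,0]
  ]
}}

```text
clock: 48.47
position: [0.6374, -0.0974, 0.1983]
ee_rot: [-0.407, 1.533, 0.407]
force: [0.0, -0.1, 0.8]
width: 0.497
```

Emit:
{"fn": "step_arm", "kwargs": {
  "rows": [
    [0,0,0,0,0.52,0,0],
    [0,0,0,0,0.52,0,0],
    [0,0,0,0,0.52,0,0],
    [0,0,0,0,0.52,0,0],
    [0,0,0,0,0.52,0,0],
    [0,0,0,0,0.52,0,0],
    [0,0,0,0,0.52,0,0]
  ]
}}

```text
clock: 49.05
position: [0.6376, -0.0976, 0.199]
ee_rot: [0.015, 1.571, -0.016]
force: [-0.6, 0.4, 0.3]
width: 0.5
```

```bash
python3 go.py .638 -.0968 .129 -1.2;  python3 look.py scene s22 220 150 340 240
python3 - <<'E'
from h import *
d=dict(np.load("s22.npz"));c=cloud(d)
q=c[150:240,220:340].reshape(-1,3);m=(np.hypot(q[:,0]-.546,q[:,1]+.094)<.03)&(q[:,2]>.118)&(q[:,2]<.14);q=q[m];print(len(q),q.mean(0),np.median(q[:,2]))
E
```

```text
t 49.05 pos [ 0.6376 -0.0976  0.199 ] jaw -1.12 F [-0.6  0.4  0.3] w 0.5 j [-0.19  0.48  0.39  1.53 -0.19  1.17  0.22]
shift [0.0875 0.001  0.0006] turn [ 0.0014 -0.0002  0.0004] rows 2.0
scale 6.666666666666667
194 [ 0.54473023 -0.09117915  0.1248195 ] 0.1252043880719999
```

View pics/s22.png

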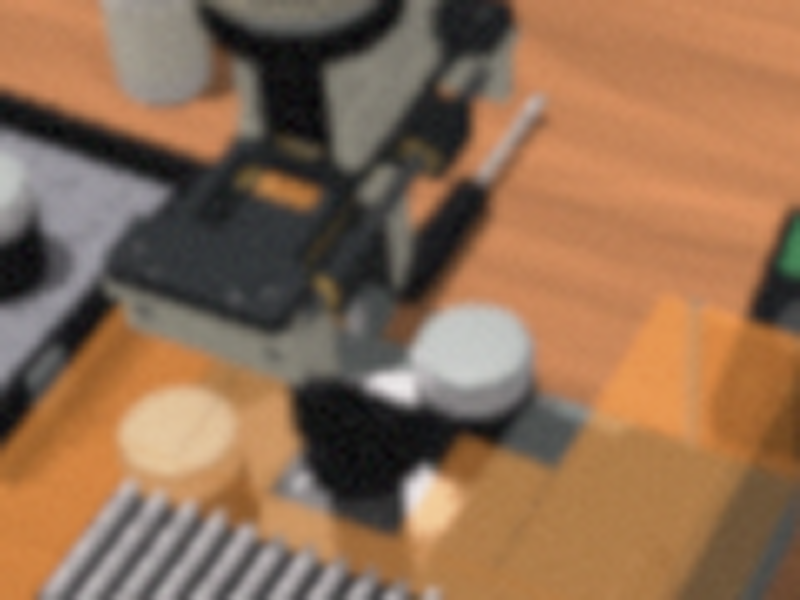

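Emit:
{"fn": "step_arm", "kwargs": {
  "rows": [
    [0,0.04,0,0,0,0,0],
    [0,0.07,0,0,0,0,0],
    [0,0.0875,0,0,0,0,0],
    [0,0.0875,0,0,0,0,0],
    [1,0.0875,0,0,0,0,0],
    [1,0.0875,0,0,0,0,0],
    [1,0.0875,0,0,0,0,0],
    [1,0.0875,0,0,0,0,0],
    [1,0.0875,0,0,0,0,0],
    [1,0.0875,0,0,0,0,0],
    [1,0.0875,0,0,0,0,0]
  ]
}}

```text
clock: 50.02
position: [0.6391, -0.0977, 0.1306]
ee_rot: [0.018, 1.567, -0.018]
force: [3.8, -0.4, 3.0]
width: 0.172
```

Emit:
{"fn": "step_arm", "kwargs": {
  "rows": [
    [1,0,0,0,-0.1,0,0],
    [1,0,0,0,-0.2,0,0],
    [1,0,0,0,-0.3,0,0],
    [1,0,0,0,-0.4,0,0],
    [1,0,0,0,-0.5,0,0],
    [1,0,0,0,-0.6,0,0],
    [1,0,0,0,-0.7,0,0],
    [1,0,0,0,-0.8,0,0],
    [1,0,0,0,-0.9,0,0],
    [1,0,0,0,-1,0,0],
    [1,0,0,0,-1,0,0]
  ]
}}

```text
clock: 50.93
position: [0.6398, -0.0971, 0.1306]
ee_rot: [-0.805, 1.413, 0.802]
force: [5.7, 0.2, 0.3]
width: 0.178
```

```bash
python3 go.py .638 -.0968 .129 88.8
```

```text
t 50.93 pos [ 0.6398 -0.0971  0.1306] jaw 59.14 F [5.7 0.2 0.3] w 0.178 j [ 0.    0.52  0.1   1.6  -0.06  1.02  1.15]
shift [ 0.002   0.0021 -0.0008] turn [-0.4943  0.0013  0.0041] rows 5.0
```

Emit:
{"fn": "step_arm", "kwargs": {
  "rows": [
    [1,0,0,0,-0.1,0,0],
    [1,0,0,0,-0.2,0,0],
    [1,0,0,0,-0.3,0,0],
    [1,0,0,0,-0.4,0,0],
    [1,0,0,0,-0.495,0,0],
    [1,0,0,0,-0.495,0,0],
    [1,0,0,0,-0.495,0,0],
    [0,0,0,0,-0.495,0,0],
    [0,0,0,0,-0.495,0,0],
    [0,0,0,0,-0.495,0,0],
    [0,-0.04,0,0,-0.495,0,0],
    [0,-0.09,0,0,-0.495,0,0]
  ]
}}

```text
clock: 51.93
position: [0.6347, -0.0976, 0.1987]
ee_rot: [-1.184, 1.228, 1.194]
force: [1.4, 0.1, -0.2]
width: 0.472
```

Emit:
{"fn": "step_arm", "kwargs": {
  "rows": [
    [1,-0.01,0.05,0.4,0,0,0],
    [1,-0.01,0.05,0.4,0,0,0],
    [1,-0.01,0.05,0.4,0,0,0],
    [1,-0.01,0.05,0.4,0,0,0],
    [1,-0.01,0.05,0.4,0,0,0],
    [1,-0.01,0.05,0.4,0,0,0],
    [1,-0.01,0.05,0.4,0,0,0],
    [1,-0.01,0.05,0.4,0,0,0]
  ]
}}

```text
clock: 52.6
position: [0.6052, 0.2275, 0.2094]
ee_rot: [-1.189, 1.221, 1.191]
force: [0.8, -0.7, 0.3]
width: 0.01
```

```bash
python3 go.py .4605 -.2195 .15 90;  python3 look.py top t14; python3 look.py scene s23 200 140 340 245
python3 - <<'E'
from h import *
d=dict(np.load("t14.npz"))
cv2.imwrite("pics/t14z.png",cv2.resize(d["pixels"][80:220,280:420,::-1],None,fx=4.2857,fy=4.2857,interpolation=cv2.INTER_CUBIC))
E
```

```text
t 52.6 pos [0.6052 0.2275 0.2094] jaw 88.52 F [ 0.8 -0.7  0.3] w 0.01 j [-0.38  0.46 -0.1   1.49  0.05  1.2   1.06]
shift [ 0.0739  0.1664 -0.5632] turn [-0.0246  0.0007 -0.0005] rows 12.0
scale 5.714285714285714
```

View pics/t14z.png

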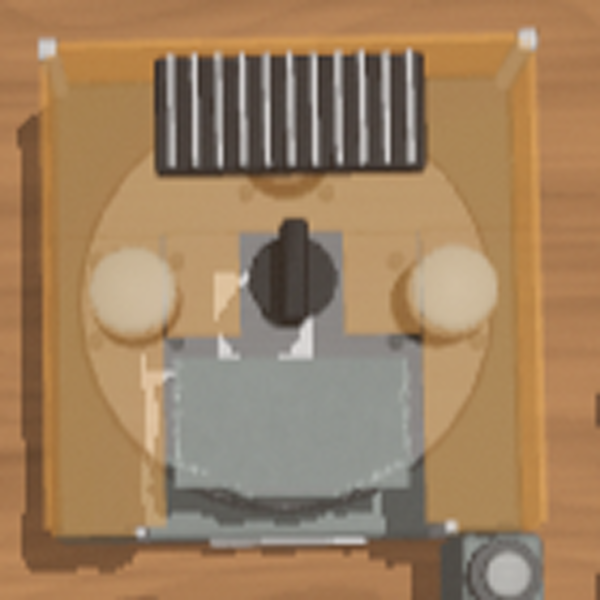

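View pics/s23.png

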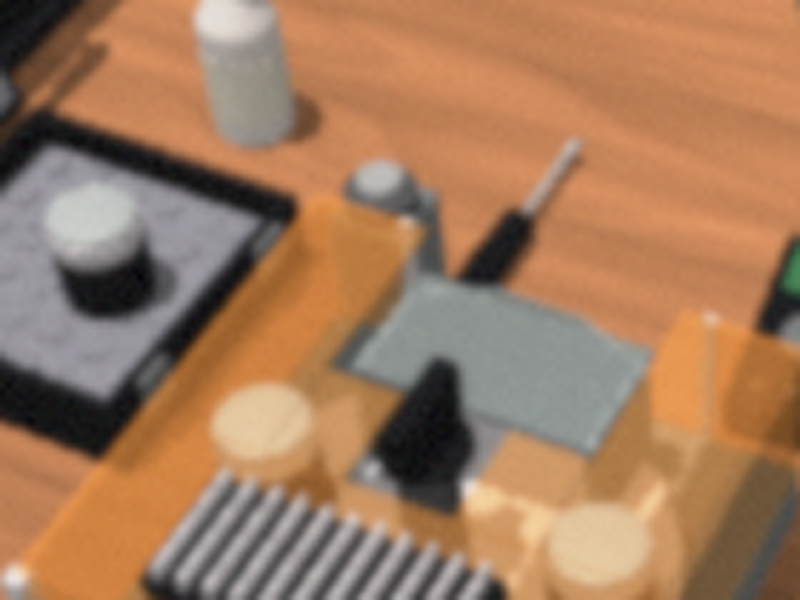

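Run:
```python
from h import *
d=dict(np.load("t14.npz"));f=4.2857
P=lambda x,y,h:pix(d,280+x/f,80+y/f,h)
ax=np.array([.638,-.0968])
for n,(x,y) in dict(a=(455,287),c=(133,290)).items():
    p=P(x,y,.126);v=p[:2]-ax;print(n,p,np.hypot(*v),np.degrees(np.arctan2(v[1],v[0])))
s=np.array([P(*q,.134)[:2] for q in ((175,358),(412,358),(410,488),(173,488))]);print("shield corners",s,s.mean(0),"front edge dir",np.degrees(np.arctan2(*(s[3]-s[2])[[1,0]])))
print("inner edge",np.degrees(np.arctan2(*(s[0]-s[1])[[1,0]])))
print("button",P(506,572,.136),circ(d,398,213,9,.13,.145))
c=cloud(dict(np.load("s23.npz")));q=c.reshape(-1,3);m=(np.hypot(q[:,0]-.464,q[:,1]+.218)<.03)&(q[:,2]>.13)&(q[:,2]<.145);print("btn scene",m.sum(),q[m].mean(0))
im=d["pixels"][195:230,380:415,::-1];cv2.imwrite("pics/btn.png",cv2.resize(im,None,fx=16,fy=16,interpolation=cv2.INTER_CUBIC))
```

```text
a [ 0.63392781 -0.19694834  0.126     ] 0.10023109629305924 -92.32845440482502
c [ 0.63813723 -0.00285416  0.126     ] 0.09394594416219562 89.91630556550558
shield corners [[ 0.59509271 -0.02709946]
 [ 0.59077547 -0.16871604]
 [ 0.51301536 -0.16473686]
 [ 0.51715685 -0.02366591]] [ 0.5540101  -0.09605457] front edge dir 88.31842075114257
inner edge 88.25385776490045
button [ 0.46141443 -0.21949373  0.136     ] (147, array([ 0.46072953, -0.21850033,  0.13637025]), np.float64(0.1441186631262079), (0.46032002568244934, -0.2190178483724594, 0.021346760913729668))
btn scene 82 [ 0.46571793 -0.21617907  0.13670985]
```

View pics/btn.png

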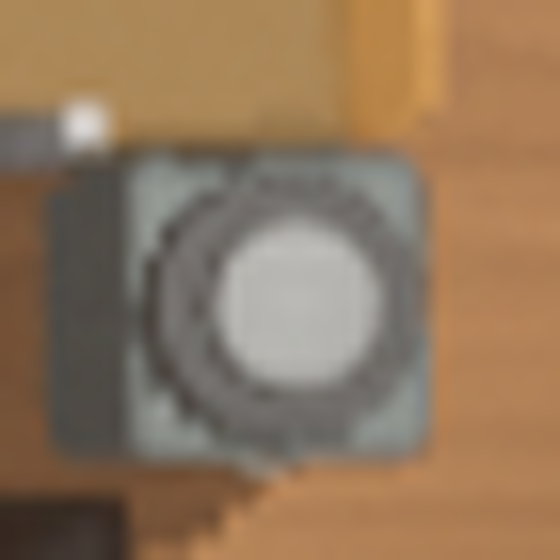

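```bash
python3 - <<'E'
from h import *
for n in("s15","s17","s22"):
    q=cloud(dict(np.load(n+".npz")))[150:240,220:340].reshape(-1,3);m=(np.hypot(q[:,0]-.546,q[:,1]+.093)<.026)&(q[:,2]>.118)&(q[:,2]<.134);q=q[m]
    q2=q-q.mean(0);A=np.linalg.lstsq(np.c_[q2[:,:2],np.ones(len(q))],q2[:,2],rcond=None)[0];print(n,len(q),q.mean(0),A)
E
python3 go.py .461 -.219 .15 90
```

```text
s15 171 [ 0.54831797 -0.09294103  0.12526362] [-6.19038239e-02 -4.36552990e-02  1.27682959e-17]
s17 159 [ 0.54861319 -0.09196489  0.12532484] [-3.56684223e-02 -6.75417320e-02 -1.95438962e-17]
s22 173 [ 0.54657081 -0.09184068  0.12502494] [-9.51096504e-02 -1.07935975e-02 -4.99857732e-17]
t 52.7 pos [0.6041 0.2315 0.2091] jaw 88.91 F [ 0.8 -0.1 -0.7] w 0.006 j [-0.38  0.46 -0.1   1.48  0.05  1.19  1.06]
shift [ 0.0723  0.168  -0.5666] turn [-0.0181  0.0031 -0.0014] rows 12.0
```

Emit:
{"fn": "step_arm", "kwargs": {
  "rows": [
    [1,0,0.168,-0.566,-0.018,0,0],
    [1,0,0.168,-0.566,-0.018,0,0],
    [1,0,0.168,-0.566,-0.018,0,0],
    [1,0,0.168,-0.566,-0.018,0,0],
    [1,0,0.168,-0.566,-0.018,0,0],
    [1,0,0.168,-0.566,-0.018,0,0],
    [1,0,0.168,-0.566,-0.018,0,0],
    [1,0,0.168,-0.566,-0.018,0,0],
    [1,0,0.168,-0.566,-0.018,0,0],
    [1,0,0.168,-0.566,-0.018,0,0],
    [1,0,0.168,-0.566,-0.018,0,0],
    [1,0,0.168,-0.566,-0.018,0,0]
  ]
}}

```text
clock: 53.7
position: [0.4558, -0.2326, 0.2096]
ee_rot: [-1.198, 1.22, 1.195]
force: [0.4, 0.1, -0.6]
width: 0.006
```

Emit:
{"fn": "step_arm", "kwargs": {
  "rows": [
    [1,0.05,0,0,0,0,0],
    [1,0.07,0,0,0,0,0],
    [1,0.07,0,0,0,0,0],
    [1,0.07,0,0,0,0,0]
  ]
}}

```text
clock: 54.03
position: [0.4587, -0.2255, 0.1532]
ee_rot: [-1.201, 1.215, 1.203]
force: [-0.1, 0.2, 0.1]
width: 0.006
```

```bash
python3 go.py .461 -.219 .115 90
```

```text
t 54.03 pos [ 0.4587 -0.2255  0.1532] jaw 89.42 F [-0.1  0.2  0.1] w 0.006 j [ 0.3   0.29  0.07  1.9  -0.02  0.95  1.94]
shift [ 0.0477 -0.0029  0.0082] turn [-0.0097  0.0004 -0.0016] rows 1.0
```

Emit:
{"fn": "step_arm", "kwargs": {
  "rows": [
    [1,0.02,-0.0029,0.0082,-0.01,0,0],
    [1,0.047,-0.0029,0.0082,-0.01,0,0],
    [1,0.047,-0.0029,0.0082,-0.01,0,0],
    [1,0.047,-0.0029,0.0082,-0.01,0,0]
  ]
}}

```text
clock: 54.37
position: [0.4622, -0.2189, 0.1167]
ee_rot: [-1.21, 1.209, 1.21]
force: [0.9, -0.3, 0.1]
width: 0.01
```

```bash
python3 go.py .461 -.219 .098 90; python3 look.py scene s24 230 120 330 195
```

```text
t 54.37 pos [ 0.4622 -0.2189  0.1167] jaw 90.08 F [ 0.9 -0.3  0.1] w 0.01 j [ 0.29  0.33  0.06  1.95 -0.02  0.86  1.94]
shift [ 0.0234  0.0015 -0.0001] turn [ 0.0013 -0.0002  0.0001] rows 1.0
scale 8.0
```

View pics/s24.png

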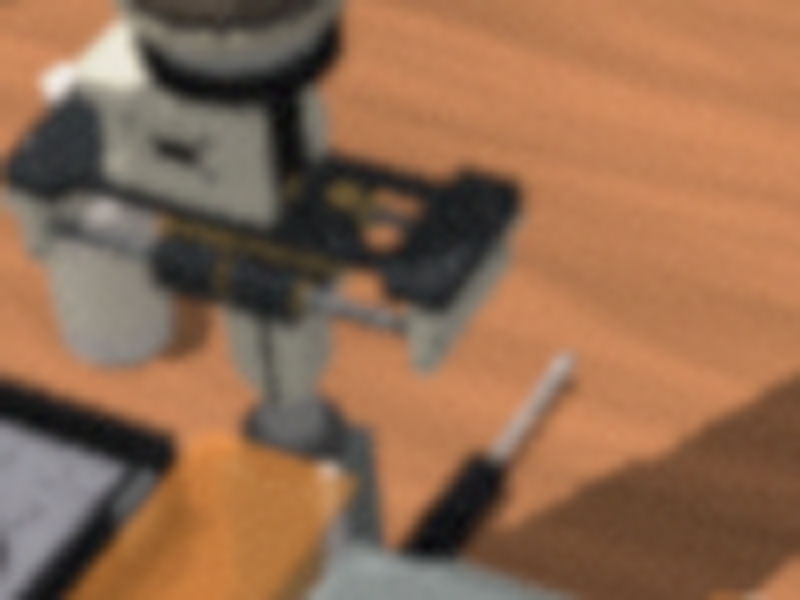

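Emit:
{"fn": "step_arm", "kwargs": {
  "rows": [
    [1,0.008,0.001,0,0,0,0],
    [1,0.014,0.001,0,0,0,0],
    [1,0.018,0.001,0,0,0,0],
    [1,0.021,0.001,0,0,0,0],
    [1,0.021,0.001,0,0,0,0]
  ]
}}

```text
clock: 54.83
position: [0.4623, -0.2195, 0.1008]
ee_rot: [-1.212, 1.208, 1.207]
force: [-3.0, 1.5, 17.3]
width: 0.005
```

Emit:
{"fn": "step_arm", "kwargs": {
  "rows": [
    [1,0.0015,0,0,0,0,0],
    [1,0.003,0,0,0,0,0],
    [1,0.003,0,0,0,0,0]
  ]
}}

```text
clock: 55.08
position: [0.4625, -0.2195, 0.1002]
ee_rot: [-1.212, 1.207, 1.206]
force: [-11.8, 4.5, 41.0]
width: 0.003
```

Emit:
{"fn": "step_arm", "kwargs": {
  "rows": [
    [1,-0.003,0,0,0,0,0],
    [1,-0.003,0,0,0,0,0]
  ]
}}

```text
clock: 55.25
position: [0.4623, -0.2194, 0.1008]
ee_rot: [-1.212, 1.207, 1.207]
force: [-2.7, 0.3, 16.4]
width: 0.001
```

```bash
python3 go.py .461 -.219 .098 90; python3 look.py scene s25 250 150 290 180
```

```text
t 55.25 pos [ 0.4623 -0.2194  0.1008] jaw 90.05 F [-2.7  0.3 16.4] w 0.001 j [ 0.29  0.35  0.06  1.97 -0.03  0.82  1.94]
shift [0.0035 0.0016 0.0005] turn [ 0.0008 -0.0011  0.0031] rows 1.0
scale 20.0
```

View pics/s25.png

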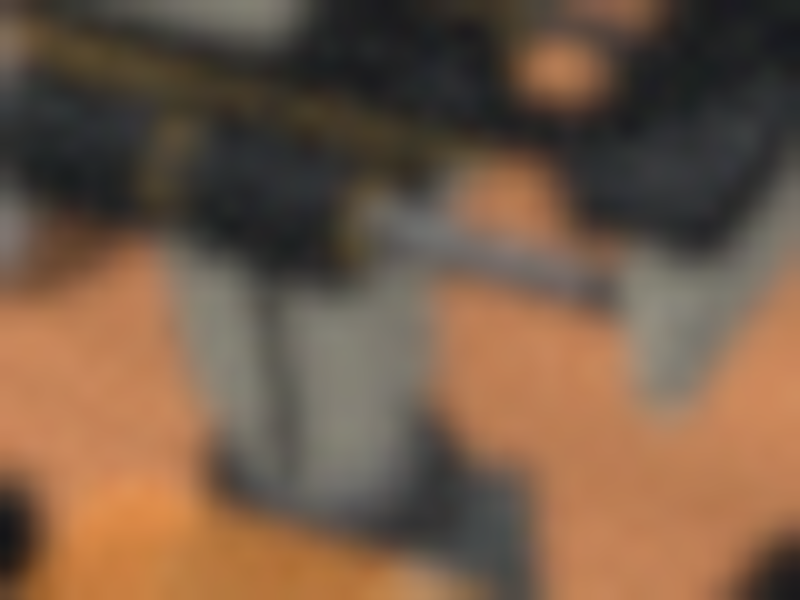

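Run:
```python
from h import *
for n in("t12","t13","t14","top0"):
    d=dict(np.load(n+".npz"));c=cloud(d)[200:228,384:412].reshape(-1,3);r=np.hypot(c[:,0]-.461,c[:,1]+.219)
    for a,b in((0,.006),(.006,.012),(.015,.019),(.019,.022)): m=(r>a)&(r<b);print(n,a,b,m.sum(),np.median(c[m][:,2]).round(4),end=" | ")
    print()
d=dict(np.load("t14.npz"));c=cloud(d)
g=d["pixels"].astype(int).sum(2);v,u=np.mgrid[200:228,384:412];m=(g[200:228,384:412]>520);
n,l,st,ce=cv2.connectedComponentsWithStats(m.astype(np.uint8));print(st,ce+[384,200]);
for x in ce+[384,200]: print(pix(d,x[0],x[1],.136))
s=dict(np.load("s25.npz"))
```

```text
t12 0 0.006 17 0.1397 | t12 0.006 0.012 57 0.139 | t12 0.015 0.019 61 0.1287 | t12 0.019 0.022 63 0.1285 | 
t13 0 0.006 17 0.1385 | t13 0.006 0.012 55 0.1396 | t13 0.015 0.019 60 0.129 | t13 0.019 0.022 59 0.1276 | 
t14 0 0.006 15 0.139 | t14 0.006 0.012 56 0.1397 | t14 0.015 0.019 59 0.1299 | t14 0.019 0.022 64 0.1284 | 
top0 0 0.006 18 0.1383 | top0 0.006 0.012 53 0.1384 | top0 0.015 0.019 62 0.1291 | top0 0.019 0.022 58 0.1277 | 
[[  0   0  28  28 719]
 [  0   2   3   2   5]
 [ 10  10   9   8  60]] [[397.54659249 213.57719054]
 [384.8        202.4       ]
 [398.         213.5       ]]
[ 0.46117306 -0.2181655   0.136     ]
[ 0.49049144 -0.18693557  0.136     ]
[ 0.46133591 -0.21932076  0.136     ]
```

Emit:
{"fn": "step_arm", "kwargs": {
  "rows": [
    [1,-0.002,0,0,0,0,0],
    [1,-0.002,0,0,0,0,0]
  ]
}}

```text
clock: 55.47
position: [0.4622, -0.2194, 0.1017]
ee_rot: [-1.212, 1.208, 1.207]
force: [0.7, -1.6, 4.3]
width: 0.005
```

Emit:
{"fn": "step_arm", "kwargs": {
  "rows": [
    [1,-0.002,0,0,0,0,0],
    [1,-0.002,0,0,0,0,0]
  ]
}}

```text
clock: 55.63
position: [0.4621, -0.2194, 0.1029]
ee_rot: [-1.212, 1.208, 1.208]
force: [1.7, -1.8, 3.6]
width: 0.004
```

Emit:
{"fn": "step_arm", "kwargs": {
  "rows": [
    [1,-0.002,0,0,0,0,0],
    [1,-0.002,0,0,0,0,0]
  ]
}}

```text
clock: 55.8
position: [0.4617, -0.2191, 0.1042]
ee_rot: [-1.211, 1.208, 1.209]
force: [1.5, -1.5, 3.4]
width: 0.005
```

Emit:
{"fn": "step_arm", "kwargs": {
  "rows": [
    [1,-0.002,0,0,0,0,0],
    [1,-0.002,0,0,0,0,0]
  ]
}}

```text
clock: 55.97
position: [0.4613, -0.2188, 0.1056]
ee_rot: [-1.21, 1.208, 1.21]
force: [1.4, -1.5, 2.8]
width: 0.008
```

Emit:
{"fn": "step_arm", "kwargs": {
  "rows": [
    [1,-0.002,0,0,0,0,0],
    [1,-0.002,0,0,0,0,0]
  ]
}}

```text
clock: 56.13
position: [0.4609, -0.2186, 0.107]
ee_rot: [-1.21, 1.209, 1.21]
force: [0.8, 0.1, 1.4]
width: 0.003
```

Emit:
{"fn": "step_arm", "kwargs": {
  "rows": [
    [1,-0.002,0,0,0,0,0],
    [1,-0.002,0,0,0,0,0]
  ]
}}

```text
clock: 56.3
position: [0.4608, -0.2186, 0.1085]
ee_rot: [-1.21, 1.209, 1.211]
force: [0.6, -0.3, -0.0]
width: 0.003
```

The force fell from about 4.3 N to 0 over 6 mm as I lifted. The button was therefore fully down and has sprung back out. Moving clear and checking everything.

Emit:
{"fn": "step_arm", "kwargs": {
  "rows": [
    [1,-0.05,0,0,0,0,0],
    [1,-0.1,0,0,0,0,0],
    [1,-0.15,0,0,0,0,0],
    [1,-0.15,0,0.4,0,0,0],
    [1,-0.15,0,0.4,0,0,0],
    [1,-0.15,0,0.4,0,0,0],
    [1,-0.15,0,0.4,0,0,0],
    [1,-0.15,0,0.4,0,0,0],
    [1,-0.15,0,0.4,0,0,0],
    [1,-0.15,0,0.4,0,0,0],
    [1,-0.15,0,0.5,0,0,0],
    [1,-0.15,0,0.5,0,0,0]
  ]
}}

```text
clock: 57.3
position: [0.46, 0.1579, 0.2286]
ee_rot: [-1.21, 1.209, 1.21]
force: [1.2, -0.4, 0.1]
width: 0.004
```

Emit:
{"fn": "step_arm", "kwargs": {
  "rows": [
    [1,0,0,0,0,0,0],
    [1,0,0,0,0,0,0],
    [1,0,0,0,0,0,0],
    [1,0,0,0,0,0,0]
  ]
}}

```text
clock: 57.63
position: [0.4609, 0.1544, 0.2284]
ee_rot: [-1.209, 1.211, 1.208]
force: [-0.8, 0.1, -0.4]
width: 0.0
```

```bash
python3 look.py top t15; python3 look.py scene s26 130 110 370 290
python3 - <<'E'
from h import *
from cell import status
print(status.observe()["force"],status.observe()["position"])
d=dict(np.load("t15.npz"));c=cloud(d)[200:228,384:412].reshape(-1,3);r=np.hypot(c[:,0]-.461,c[:,1]+.219);print("btn z",np.median(c[r<.01][:,2]))
c=cloud(d);z=c.reshape(-1,3)
m=(np.hypot(z[:,0]-.513,z[:,1]+.387)<.035)&(z[:,2]>.085)&(z[:,2]<.105);print("done",z[m].mean(0),np.median(z[m][:,2]))
cv2.imwrite("pics/t15z.png",cv2.resize(d["pixels"][80:280,280:520,::-1],None,fx=3,fy=3,interpolation=cv2.INTER_CUBIC))
E
```

```text
scale 3.3333333333333335
[-0.42549571 -0.27982856 -0.21356796] [0.46102203 0.15445586 0.22856728]
btn z 0.13918654653184315
done [ 0.51290658 -0.38502765  0.0938005 ] 0.09418601195540566
```

View pics/s26.png

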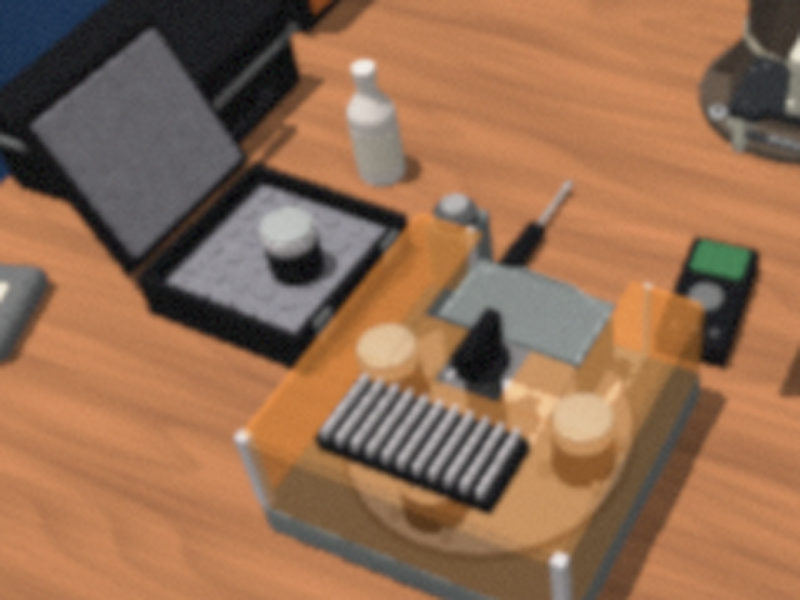

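View pics/t15z.png

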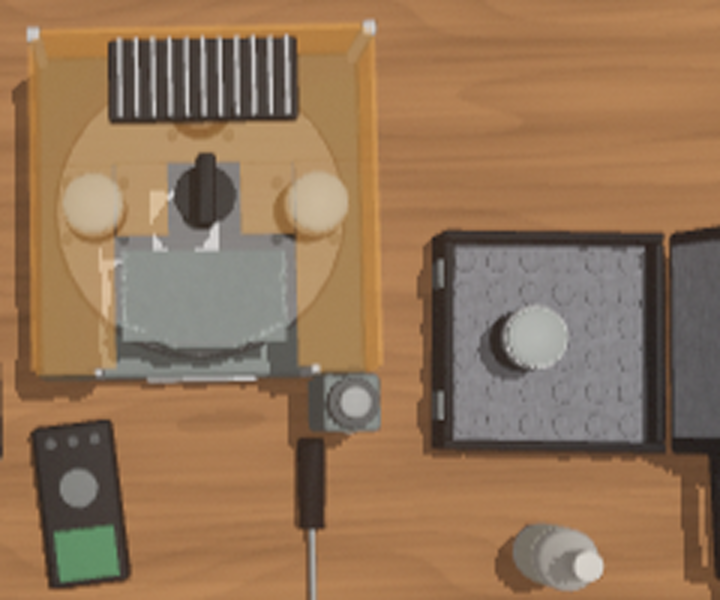

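The three new lamps stand in their nests; the rear one's base shows at scene (430,505). The shield is square, the button is out, and the finished lamp is upright in the case. The meter, driver and bottle look unmoved.

```bash
python3 -c "
from cell import arm
print(arm.sign_off())"
```

```text
the job is handed in; nothing more can be done
None
```

The whole task is done and handed in at about 58 s of the 210 s allowed; no verdict was given. I pressed all three lenses home and stood the new lamps in nests c, b and a. The finished lamp (done1, from nest_a) is upright in the case. I then turned the shield to the opening, pressed the start button fully and let it go.

**Checks that passed:**
- **Lenses:** each press met about 8 N, then a hard stop at 17–22 N. The tops measured about 66 mm on the bench.
- **Lamps in nests:** the tops measured about 125 mm, so all three are seated. The rear lamp is mostly hidden under the box, so only its base was visible in the last picture.
- **Finished lamp:** its top is 94–96 mm above the bench, and it stands about 30 mm from the middle of the case.
- **Shield:** its edges lie within about 1° of the station's direction.
- **Start button:** the spring force fell from 4.3 N to 0 over 6 mm on release, and the button top is back at its starting height.
- **Bystanders:** the meter, screwdriver and bottle look unmoved in the last pictures. The reel was last seen in place earlier in the run, and nothing came near it after that.

**Checks that disagreed or came close:**
- **Tip height:** the fingertips sat about 33 mm higher than the TCP reading throughout. I corrected for this using contact heights and the cameras.
- **Button height:** the top camera read about 139 mm instead of the 136 mm given.
- **Press force:** the wrist force reached 41 N for a moment at the button's end stop, taken on the fingertips. The 40 N limit is stated for the arm and the gripper's body.
- **Lamp in nest_a:** it measured about 5 mm off the nest centre, against a tolerance of 10 mm.

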